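Shut a hardwood block in the turnover holder and turn it over

ROBOT

A 6-joint arm with a two-finger parallel gripper is mounted at the origin on a cart in front of the work surface, level with it; the furniture and walls round the work are solid. World frame = base frame: x ahead of the robot, y to its left, z up, the work surface at z = 0. Lengths are in m, angles in rad, forces in N, time in s.
With the tool pointing down it reaches from about 0.375 to 0.9 m from the base axis. Payload 3.1 kg.
Tool frame: the origin (TCP) lies at the very end of the fingers, on their centre line; the grasp point (between the pads) lies 19 mm behind it (manip.hold_point_z is the distance from the TCP to the grasp point, in m); y points along the fingers, z is the direction in which the jaws open and shut, and the axes are right-handed (so a half turn about y gives the same grasp; the last joint's range is limited). The gripper opens to 85 mm and grips with 20 to 120 N. Pads are 22 mm wide; open, the fingers measure 114 mm over their backs; the gripper's body (76 mm by 85 mm) begins 54 mm behind the grasp point. The pads swing forward as they close: fully open they stand 13 mm farther back than shut.
Start: joints at [-1.359, 0.527, 1.433, -0, 1.181, -0.178], TCP at [0.238, -0.578, 0.231] pointing down, gripper open.
Joint ranges: [-3.08, 3.08], [-0.75, 2.2], [0.22, 2.44], [-1.43, 4.57], [0, 2.65], [-2.85, 2.85]. Speed limits (rad/s): [2.79, 2.79, 3.14, 3.14, 3.14, 3.14].

INTERFACE

Orientations are given as a unit quaternion [x, y, z, w].
In Python, from station import manip, eyes, workorder gives the robot as it stands. The module is installed in compiled form; this text tells all that it offers.
- The arm moves only by the shell command python3 -m jog 'ROWS' [OPENING] [FORCE]. ROWS is JSON, a list of rows, each a list of 2 entries, a list of its own where there are three numbers: the shift along the tool's x, y, z in cm, then the turn about the tool's y in rad. A call has 1 to 20 rows; each row is the pose to reach, as a shift and turn from the pose commanded when the call began, along the tool's axes at that moment; what a row does not reach only later rows make up. A row lasts 1/12 s, in which the tool goes at most 41.7 mm and 7.16 degrees, less where a joint would pass 70% of its speed; a pose out of reach is approached as far as the arm can. A call with a gripper value outside its range is refused whole. OPENING is the finger opening in cm, from 0 to 8.54, set as the call begins (- or left out, the last holds). The fingers move at their own pace and stop on an object; FORCE is the grip in N (left out, the last holds). Time passes only in rows, so rows that repeat a pose let the fingers close. It gives the time, the measured TCP pose, the force and the opening at its end, in the units of the state.
- manip.sense(): the state, without advancing time (a new reading comes with each control period).
- eyes.snapshot(name): name is "side" or "top" or "wrist"; returns a dict with "frame" (400x640x3 uint8, red, green, blue), "vfov" (degrees; the focal length in pixels is half the picture's height over the tangent of half this angle, whatever the lens; pixels are square), "cx", "cy" (the principal point, pixels), "rvec" (rotation vector, rad) and "tvec" (3), from world to camera coordinates, as OpenCV has them. Camera axes: x right, y down, z forward; pixel columns grow to the right and rows downward; lengths in m; the calibration is good to about 2 mm. A picture is of the moment at which its call begins. There is no depth.
- workorder.sign_off(): hands the job in, once; it reports no verdict.
The state is a dict: "t": time; "q": joint angles; "qd": joint speeds; "tau": joint torques, N m; "tcp_pos": TCP position; "tool_rot": TCP orientation; "force": force on the tool from outside, world axes, zero at the start; "ft_torque": the same for the moment, N m; "finger_gap": opening from 0.0 (shut) to 1.0 (fully open).
Only numpy, scipy, OpenCV 4.12 (cv2) and the standard library are available. Lean on these libraries where they do the work, as an engineer would, in place of code of your own. Each camera call takes 0.05 s, during which the arm holds its last target. There are 200 camera calls.

TASK

Lay the brown hardwood block in the open tray of the hinged brass-and-blue work holder and swing the blue lid fully shut over it. Then turn the whole closed holder over, so that it lies flat on the bench on its blue lid with the brass tray uppermost and the block still shut inside. Lay it down gently, never letting it topple or drop, and leave the other things on the bench where they are.

Things in the scene. Friction and masses are not known exactly. Their poses are not given: they have to be found in the camera images.
- work_holder: Loose clamshell work holder: brass tray and blue lid, a window in each broad face. Shut: 62 (x) x 121 (y) x 40 mm (z), 0.7 kg, it can stand on either 62 x 40 mm end. Origin: centre of the tray's underside; z points from tray to lid (up at the start, down when turned over), y along its length towards the hinge end, x across. Tray z = 0 to 18 mm, shut lid 18 to 40 mm; the lid is only 57 mm wide, so grip the tray.
- tray_floor (a point): Centre of the tray's cavity floor, at x = 0, y = +1, z = 8 mm of the holder. The cavity is 51 (x) x 111 (y) mm and 10 mm deep; side walls 5.5 mm thick, end walls 6 mm (at -y) and 4 mm. The lid's cavity is 16 mm deep.
- holder_lid (a joint): Angle of the blue lid: 0 shut, grows as it opens, stops at 2.3 rad; starts open, leaning back beyond upright. Stiff hinge of 0.18 N m: it stays where it is left, has no latch, and stays shut while the holder is turned; 2 to 3 N at its edge moves it.
- holder_hinge (a point): Middle of the hinge line on the holder, which runs along the holder's x across the short end at y = +60.5 mm, z = 18 mm.
- lid_edge (a point): Middle of the lid's free short edge, at its outer face: 121 mm from the hinge line along the lid and 22 mm out from the lid's rim plane. Shut it lies at y = -60.5, z = 40 mm of the holder.
- hardwood_block: Brown hardwood block, 45 (x) x 105 (y) x 24 mm (z), 0.06 to 0.1 kg, lying flat; origin: centre of its underside, z up, y along its length. It fits the holder with 3 mm to spare on every side, its length along the holder's, either way round, and stands 14 mm above the tray walls.
- charcoal_block: Dark grey charcoal block, 50 (x) x 120 (y) x 22 mm, lying flat, origin: centre of its underside, y along its length; a bystander, too long for the holder.
- small_jar: White jar, 72 mm wide, 66 mm high, origin: centre of its underside; a bystander.
- black_tape: Roll of black tape lying flat, 60 mm wide, 18 mm high, origin: centre of its underside; a bystander.
- file: Flat file with a wooden handle, about 195 mm long (x), lying flat, origin: centre of its underside; a bystander.
Not all that is in view belongs to the job. Leave any orange, pink or purple look-alike of the work_holder alone.

How it is judged:
On the way, in this order (a step that is already met when the one before it is completed fails the run):
1. the hardwood block lies in the tray of the holder (x of hardwood_block in the frame of work_holder between -0.005 and 0.005 m and y of hardwood_block in the frame of work_holder between -0.005 and 0.007 m and (z of hardwood_block in the frame of work_holder between 0.004 and 0.014 m or z of hardwood_block in the frame of work_holder between 0.028 and 0.038 m) and angle between the z axis of hardwood_block and the z axis of work_holder, either way round below 0.1 rad), for 0.2 s.
2. the lid is shut over the block, the holder still tray side down (all of step 1 and value of joint holder_lid below 0.06 rad and angle between work_holder's own z axis and vertical below 0.3 rad), for 0.2 s.
At the end, for the whole second after the job is handed in: The holder lies at rest on the bench top upside down (within 0.06 rad of flat, its tray's underside 36 to 44 mm above the bench), with the lid shut (under 0.06 rad) and the hardwood block seated inside (all of step 1 and value of joint holder_lid below 0.06 rad and angle between work_holder's own z axis and vertical above 3.08 rad and height (world z) of work_holder between 0.036 and 0.044 m and linear speed of work_holder below 0.02 m/s and angular speed of work_holder below 0.1 rad/s); the robot touches nothing.
It fails at once if the holder topples or is dropped (turns faster than 6 rad/s or moves faster than 1 m/s) (angular speed of work_holder above 6 rad/s or linear speed of work_holder above 1 m/s).
It fails at once if the charcoal block is moved more than 40 mm (distance of charcoal_block from where it was at the start of the episode above 0.04 m).
It fails at once if the small jar is moved more than 40 mm (distance of small_jar from where it was at the start of the episode above 0.04 m).
It fails at once if the tape roll is moved more than 40 mm (distance of black_tape from where it was at the start of the episode above 0.04 m).
It fails at once if the file is moved more than 40 mm (distance of file from where it was at the start of the episode above 0.04 m).
It also fails if it takes over 72 s, if anything falls off the work surface, if the arm or the gripper's body presses on something with over 40 N, if the wrist force passes 120 N, or if a joint passes its speed limit or range.

## Working session

There is one attempt and no reset: what is moved stays moved. The work goes in short steps, Python scripts to look and compute and a shell command to move; the robot and the scene stay as the last step left them, time stands still between calls to the robot, and variables do not carry over. Pictures are saved under pics/ and viewed, about 8 in all and at most 12, crops included, and the job is handed in when it is done.

```bash
mkdir -p pics
cat > h.py <<'E'
import numpy as np, cv2
from station import manip, eyes, workorder
from scipy.spatial.transform import Rotation as R
def snap(n,f=None):
    s=eyes.snapshot(n)
    if f: cv2.imwrite('pics/'+f,s['frame'][:,:,::-1])
    h=s['frame'].shape[0]; s['f']=h/2/np.tan(np.radians(s['vfov'])/2)
    s['R']=cv2.Rodrigues(np.array(s['rvec'],float))[0]; s['t']=np.array(s['tvec'],float).ravel()
    return s
def ray(s,u,v):
    d=s['R'].T@np.array([(u-s['cx'])/s['f'],(v-s['cy'])/s['f'],1]); return -s['R'].T@s['t'],d
def onz(s,u,v,z):
    o,d=ray(s,u,v); return o+d*(z-o[2])/d[2]
def proj(s,p):
    c=s['R']@np.array(p)+s['t']; return c[:2]/c[2]*s['f']+[s['cx'],s['cy']]
E
python3 - <<'E'
from h import *
a=snap('top','top0.png');b=snap('side','side0.png')
cv2.imwrite('pics/both0.png',cv2.resize(np.vstack([a['frame'],b['frame']])[:,:,::-1],(480,600)))
for s in(a,b):print(s['f'],s['cx'],s['cy'],-s['R'].T@s['t'],s['R'][2])
st=manip.sense();print(st);print(R.from_quat(st['tool_rot']).as_matrix().round(3),manip.hold_point_z)
E
```

```text
437.45106390318784 315.86507631334183 200.3708437185075 [ 0.26917873 -0.00375379  1.34949744] [ 0.21045794 -0.00109059 -0.9776023 ]
412.28816758122167 322.1515959759411 201.66147640953724 [ 0.9054131  -0.60105085  1.35855564] [-0.23454511  0.38554554 -0.89238065]
{'t': 0.1, 'q': array([-1.35852269e+00,  5.28351194e-01,  1.43377133e+00, -7.19567786e-06,
        1.18139902e+00, -1.78489718e-01]), 'qd': array([ 2.31763650e-04, -4.35079429e-04, -7.79070315e-04, -1.49741354e-03,
        5.05557394e-04,  1.45307037e-05]), 'tau': array([-2.83438858e-04, -4.43303525e+01, -1.78587431e+01, -1.89236443e-04,
        3.93057213e-03,  1.15387448e-05]), 'tcp_pos': array([ 0.23795324, -0.57723778,  0.2304459 ]), 'tool_rot': array([-0.13729315,  0.69433443, -0.69297078,  0.13726541]), 'force': array([ 0.3781365 ,  0.05720902, -0.05752492]), 'ft_torque': array([-0.00722809, -0.00441449,  0.02955964]), 'finger_gap': 0.9974844435960053}
[[-0.925 -0.     0.381]
 [-0.381  0.002 -0.925]
 [-0.    -1.    -0.002]] 0.0187
```

View pics/top0.png

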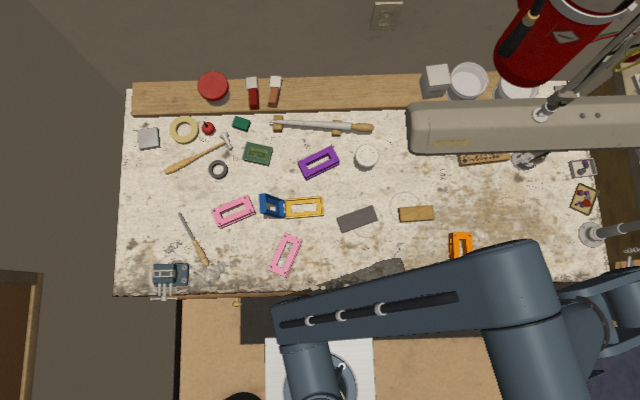

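View pics/side0.png

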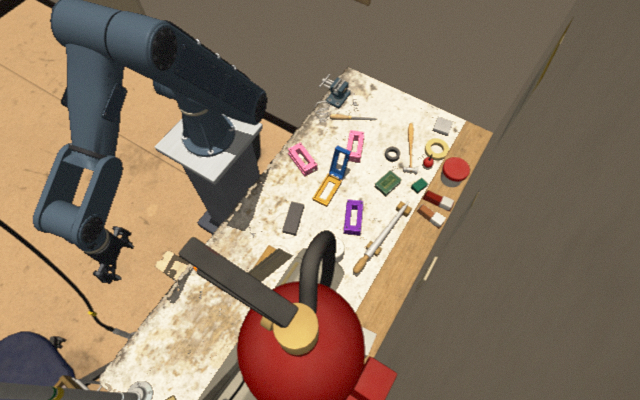

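Holder candidates (top view): brass and blue (290,207), orange (460,246), pink (234,211) and (285,255), purple (318,162). I choose the brass and blue one. Block candidates: brown (416,213), dark grey (357,218), brown studded piece (485,158). I choose the plain brown block at (416,213). The side view shows the blue lid standing at the far-left (+y) end of the tray.

Run:
```python
from h import *
s=snap('top');f=s['frame'];hsv=cv2.cvtColor(f,cv2.COLOR_RGB2HSV)
for p in[(292,200),(416,213),(357,218),(270,205),(400,214)]:print(p,f[p[1],p[0]],hsv[p[1],p[0]])
def m(n,lo,hi,roi,z):
    k=cv2.inRange(hsv,lo,hi);q=np.zeros_like(k);x0,y0,x1,y1=roi;q[y0:y1,x0:x1]=k[y0:y1,x0:x1]
    c=max(cv2.findContours(q,cv2.RETR_EXTERNAL,cv2.CHAIN_APPROX_NONE)[0],key=cv2.contourArea)
    r=cv2.minAreaRect(c);w=np.array([onz(s,*p,z)[:2] for p in cv2.boxPoints(r)])
    e=[w[1]-w[0],w[2]-w[1]];L=max(e,key=np.linalg.norm);print(n,r,w.mean(0).round(4),[np.linalg.norm(x).round(4) for x in e],'axis deg',np.degrees(np.arctan2(L[1],L[0])).round(2))
m('brass',(15,100,90),(32,255,255),(285,190,330,225),.018)
m('block',(10,60,60),(28,255,255),(390,200,440,226),.024)
m('charc',(0,0,20),(180,90,110),(330,200,384,236),.022)
m('blue',(100,100,40),(125,255,255),(250,185,300,225),.09)
cv2.imwrite('pics/c1.png',cv2.resize(f[140:270,240:460,::-1],None,fx=3.6,fy=3.6,interpolation=cv2.INTER_CUBIC))
```

```text
(292, 200) [118  89  40] [ 19 169 118]
(416, 213) [169 135  75] [ 19 142 169]
(357, 218) [104  96  89] [ 14  37 104]
(270, 205) [97 90 79] [18 47 97]
(400, 214) [142 113  64] [ 19 140 142]
brass ((303.4463195800781, 206.725341796875), (19.746810913085938, 38.55609130859375), 84.95755004882812) [0.5371 0.0339] [np.float64(0.1202), np.float64(0.0626)] axis deg -86.7
block ((418.5, 213.5), (17.0, 41.0), 90.0) [ 0.5031 -0.3194] [np.float64(0.1264), np.float64(0.0532)] axis deg -91.87
charc ((356.5137023925781, 218.86985778808594), (16.034637451171875, 38.03837966918945), 69.44395446777344) [ 0.4929 -0.1285] [np.float64(0.1183), np.float64(0.0498)] axis deg -71.09
blue ((272.0, 205.0), (24.0, 24.0), 90.0) [0.5308 0.1242] [np.float64(0.071), np.float64(0.072)] axis deg 179.08
```

View pics/c1.png

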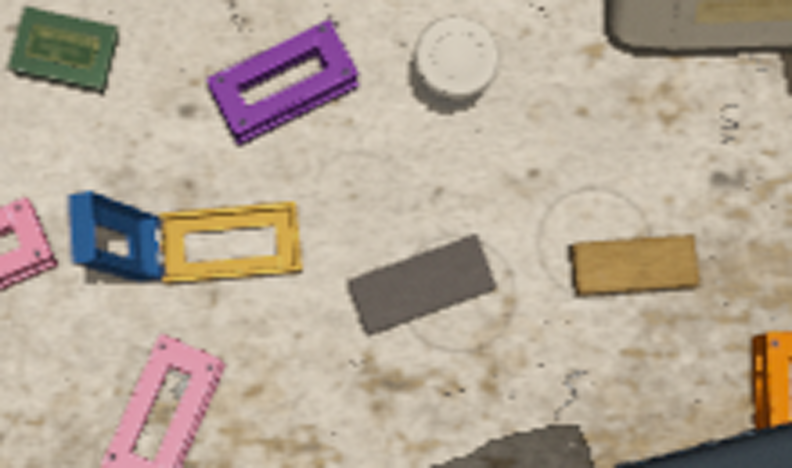

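The crop confirms both: a yellow-brass tray with the lid open at its left end, and the plain brown block at crop (635,265). Moving above the block for a close look.

```bash
python3 -m jog '[[[-8,0,-3],-0.3],[[-16,0,-6],-0.6],[[-24,0,-10],-0.9],[[-34.3,0,-13.8],-1.21],[[-34.3,0,-13.8],-1.21],[[-34.3,0,-13.8],-1.21],[[-34.3,0,-13.8],-1.21],[[-34.3,0,-13.8],-1.21],[[-34.3,0,-13.8],-1.21],[[-34.3,0,-13.8],-1.21],[[-34.3,0,-13.8],-1.21],[[-34.3,0,-13.8],-1.21],[[-34.3,0,-13.8],-1.21]]' 8.5 30
python3 - <<'E'
from h import *
s=snap('wrist','w1.png');st=manip.sense()
print(R.from_quat(st['tool_rot']).as_matrix().round(3));print(s['f'],-s['R'].T@s['t'],s['R'][2])
f=s['frame'];hsv=cv2.cvtColor(f,cv2.COLOR_RGB2HSV)
k=cv2.inRange(hsv,(10,80,60),(28,255,255))
for c in cv2.findContours(k,cv2.RETR_EXTERNAL,cv2.CHAIN_APPROX_NONE)[0]:
    if cv2.contourArea(c)<2000: continue
    r=cv2.minAreaRect(c);w=np.array([onz(s,*p,.024)[:2] for p in cv2.boxPoints(r)])
    e=[w[1]-w[0],w[2]-w[1]];L=max(e,key=np.linalg.norm);print(r,w.mean(0).round(4),[np.linalg.norm(x).round(4) for x in e],'axis',np.degrees(np.arctan2(L[1],L[0])).round(2))
E
```

```text
t: 1.23
tcp_pos: [0.502, -0.3202, 0.2311]
tool_rot: [0.507, -0.493, 0.493, -0.507]
force: [0.3, 0.0, 0.1]
finger_gap: 0.995
[[ 0.027 -0.     1.   ]
 [-1.     0.     0.027]
 [-0.    -1.    -0.   ]]
313.139535735737 [ 0.50050574 -0.23620399  0.3742455 ] [ 0.00912822 -0.32606404 -0.94530361]
((303.7666320800781, 323.56793212890625), (90.81747436523438, 84.32227325439453), 2.2025980949401855) [ 0.4919 -0.5457] [np.float64(0.1429), np.float64(0.1185)] axis 86.33
((610.4072265625, 339.0412292480469), (51.04682540893555, 115.08869171142578), 21.03750991821289) [ 0.923  -0.5637] [np.float64(0.1856), np.float64(0.0771)] axis 89.92
((218.63604736328125, 255.76516723632812), (109.18272399902344, 105.4736328125), 42.61406326293945) [ 0.3824 -0.4442] [np.float64(0.144), np.float64(0.1331)] axis 46.79
((318.5, 159.5), (91.0, 39.0), 90.0) [ 0.5053 -0.3146] [np.float64(0.0423), np.float64(0.1054)] axis -87.13
((80.49998474121094, 204.49996948242188), (160.99996948242188, 378.99993896484375), 0.0) [ 0.2114 -0.4279] [np.float64(0.5314), np.float64(0.1587)] axis 73.34
```

View pics/w1.png

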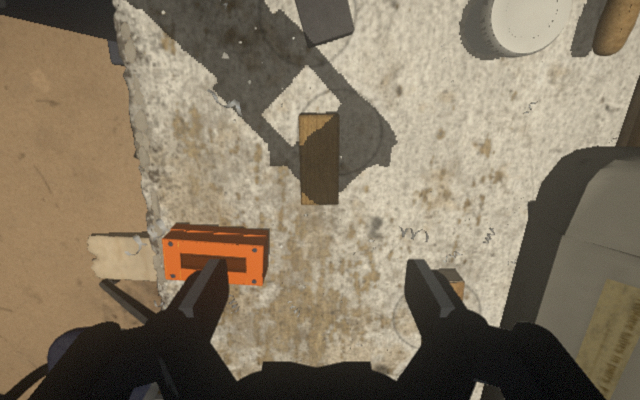

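The wrist view shows the block at (318,160), square to the tool, measuring 42 x 105 mm, which matches. I'll grip it high so the fingers stay above the tray walls.

```bash
python3 -m jog '[[[-0.5,4,0.3],0],[[-0.5,8,0.3],0],[[-0.5,12,0.3],0],[[-0.5,16,0.3],0],[[-0.5,19,0.3],0],[[-0.5,20.5,0.3],0],[[-0.5,21.3,0.3],0],[[-0.5,21.8,0.3],0],[[-0.5,21.8,0.3],0]]' 8.5 30
python3 -m jog '[[[0,0,0],0],[[0,0,0],0],[[0,0,0],0],[[0,0,0],0],[[0,0,0],0],[[0,0,0],0],[[0,0,0],0],[[0,0,0],0]]' 3.8 40
python3 -m jog '[[[0,-2,0],0],[[0,-5,0],0],[[0,-9,0],0],[[0,-12,0],0],[[0,-12,0],0]]'
python3 - <<'E'
from h import *
s=snap('wrist','w2.png')
E
```

```text
t: 2.03
tcp_pos: [0.5051, -0.3153, 0.013]
tool_rot: [0.507, -0.493, 0.493, -0.507]
force: [-0.3, 0.2, 0.4]
finger_gap: 0.995
t: 2.7
tcp_pos: [0.5063, -0.3152, 0.0149]
tool_rot: [0.507, -0.491, 0.493, -0.507]
force: [-1.2, -0.5, 5.3]
finger_gap: 0.512
t: 3.12
tcp_pos: [0.509, -0.3173, 0.1402]
tool_rot: [-0.507, 0.488, -0.497, 0.508]
force: [0.1, 0.1, -0.8]
finger_gap: 0.513
```

View pics/w2.png

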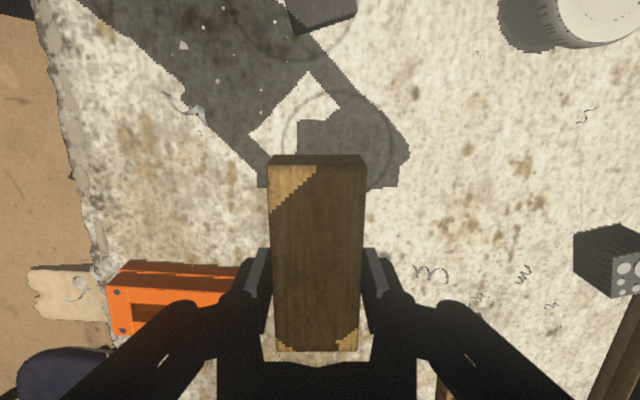

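The block is held square between the pads at (315,255), with its top face spanning rows 165–350. Now I'll measure the block relative to the tool and re-measure the tray using wrist and top views.

Run:
```python
from h import *
s=snap('wrist');st=manip.sense();p=st['tcp_pos'];M=R.from_quat(st['tool_rot']).as_matrix();print(p,M.round(3))
zt=p[2]+.009
c=np.array([onz(s,*q,zt) for q in [(268,165),(365,165),(358,350),(274,350)]]);print(c.round(4),c.mean(0))
print('len',np.linalg.norm(c[0]-c[3]),np.linalg.norm(c[1]-c[0]),'rel tool',M.T@(c.mean(0)-p), 'axis',[np.degrees(np.arctan2(*(a-b)[1::-1])) for a,b in((c[0],c[3]),(c[1],c[2]))])
g=cv2.cvtColor(s['frame'],cv2.COLOR_RGB2GRAY).astype(int)
print('col316 rows',[(r,g[r,316]) for r in range(148,174,2)],'bot',[(r,g[r,316]) for r in range(340,358,2)])
# tray in top
s=snap('top');f=s['frame'];hsv=cv2.cvtColor(f,cv2.COLOR_RGB2HSV)
k=cv2.inRange(hsv,(15,90,80),(32,255,255));q=np.zeros_like(k);q[185:230,282:332]=k[185:230,282:332]
c=max(cv2.findContours(q,cv2.RETR_EXTERNAL,cv2.CHAIN_APPROX_NONE)[0],key=cv2.contourArea)
cv2.imwrite('pics/c2.png',cv2.resize(f[180:235,245:345,::-1],None,fx=8,fy=8,interpolation=cv2.INTER_NEAREST))
```

```text
[ 0.50621157 -0.31494373  0.13510432] [[ 0.03   0.003  1.   ]
 [-1.    -0.003  0.03 ]
 [ 0.003 -1.     0.003]]
[[ 0.4855 -0.2648  0.1441]
 [ 0.5286 -0.2636  0.1441]
 [ 0.5333 -0.3689  0.1441]
 [ 0.4866 -0.37    0.1441]] [ 0.50850383 -0.31681049  0.14410432]
len 0.10519835514005499 0.043107461091006535 rel tool [ 0.00195904 -0.00898879  0.00225899] axis [np.float64(90.63575275519847), np.float64(92.59968118186076)]
col316 rows [(148, np.int64(94)), (150, np.int64(98)), (152, np.int64(99)), (154, np.int64(82)), (156, np.int64(69)), (158, np.int64(71)), (160, np.int64(73)), (162, np.int64(73)), (164, np.int64(78)), (166, np.int64(92)), (168, np.int64(135)), (170, np.int64(114)), (172, np.int64(71))] bot [(340, np.int64(60)), (342, np.int64(60)), (344, np.int64(59)), (346, np.int64(57)), (348, np.int64(54)), (350, np.int64(50)), (352, np.int64(125)), (354, np.int64(152)), (356, np.int64(154))]
```

```bash
python3 -m jog '[[[-4,-1,0.5],0],[[-8,-2,0.5],0],[[-12,-4,1],0],[[-16,-6,1],0],[[-20,-6,1],0],[[-24,-6,1],0],[[-27,-6,1],0],[[-27,-6,1],0],[[-27,-6,1],0],[[-27,-6,1],0],[[-27,-6,1],0]]'
python3 - <<'E'
from h import *
s=snap('wrist','w3.png')
E
```

```text
t: 4.18
tcp_pos: [0.5074, -0.0454, 0.1925]
tool_rot: [0.507, -0.493, 0.492, -0.507]
force: [-0.1, -0.5, -0.6]
finger_gap: 0.513
```

View pics/w3.png

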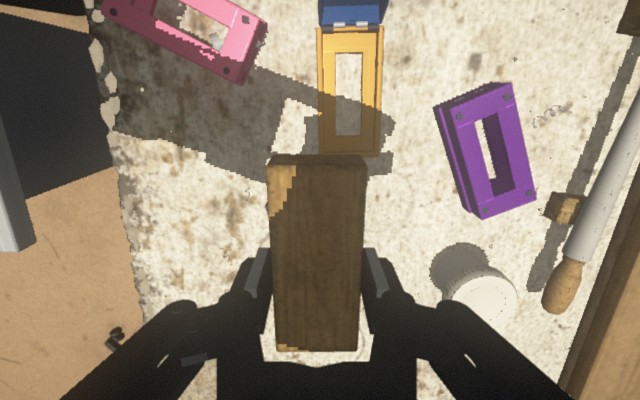

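Below the carried block, the tray shows at (350,90) with the blue lid hinge at row 25. Now measuring the tray outline from this view.

Run:
```python
from h import *
s=snap('wrist');st=manip.sense();print(st['tcp_pos'],R.from_quat(st['tool_rot']).as_matrix()[:,2].round(3))
f=s['frame'];hsv=cv2.cvtColor(f,cv2.COLOR_RGB2HSV)
k=cv2.inRange(hsv,(15,130,60),(30,255,255));k[:,:300]=0;k[:,400:]=0;k[156:]=0
L=[];Rr=[]
for r in range(34,150,2):
    x=np.flatnonzero(k[r])
    if len(x): L.append((x[0]-.5,r,));Rr.append((x[-1]+.5,r))
rows=np.flatnonzero(k.sum(1)>255*20);print('rows',rows[0],rows[-1])
for nm,P in(('L',L),('R',Rr)):
    W=np.array([onz(s,*p,.018)[:2] for p in P]);a=np.polyfit(W[:,1],W[:,0],1);b=np.polyfit(W[:,1],W[:,0]-np.polyval(a,W[:,1]),0)
    res=W[:,0]-np.polyval(a,W[:,1]);g=abs(res)<.002;a=np.polyfit(W[g,1],W[g,0],1)
    print(nm,'slope deg',np.degrees(np.arctan(a[0])),'x at y=.034',np.polyval(a,.034),'n',g.sum(),len(g),res.std())
for r in(22,24,26,28,30,32,148,150,152,154,156,158):print(r,f[r,350],hsv[r,350],onz(s,350,r,.018).round(4))
```

```text
[ 0.50754893 -0.04574672  0.19281512] [ 1.     0.028 -0.001]
rows 28 95
L slope deg -1.641590597892378 x at y=.034 0.5063042499141712 n 8 47 0.01632253123475776
R slope deg -5.515823997017653 x at y=.034 0.5691001607591114 n 4 47 0.014276415691488166
22 [ 83 103 145] [110 109 145] [0.5347 0.096  0.018 ]
24 [80 82 97] [116  45  97] [0.5348 0.0944 0.018 ]
26 [180 140  87] [ 17 132 180] [0.5349 0.0928 0.018 ]
28 [236 189 105] [ 19 142 236] [0.535  0.0912 0.018 ]
30 [140 111  71] [ 17 126 140] [0.5351 0.0895 0.018 ]
32 [189 147  86] [ 18 139 189] [0.5352 0.0879 0.018 ]
148 [106  86  56] [ 18 120 106] [ 0.5419 -0.0177  0.018 ]
150 [98 82 54] [ 19 114  98] [ 0.5421 -0.0198  0.018 ]
152 [100  81  53] [ 18 120 100] [ 0.5422 -0.0218  0.018 ]
154 [94 80 54] [ 20 109  94] [ 0.5423 -0.0239  0.018 ]
156 [79 68 49] [19 97 79] [ 0.5425 -0.026   0.018 ]
158 [80 69 52] [18 89 80] [ 0.5426 -0.0281  0.018 ]
```

View pics/c2.png

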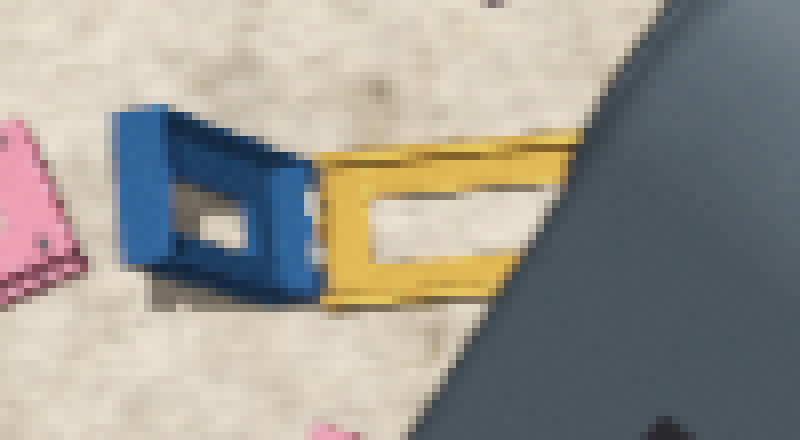

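Run:
```python
from h import *
s=snap('wrist')
f=s['frame'];hsv=cv2.cvtColor(f,cv2.COLOR_RGB2HSV)
k=cv2.inRange(hsv,(12,88,40),(32,255,255));k[:,:308]=0;k[:,395:]=0
E={}
for nm in 'LR':
    P=[]
    for r in range(32,150,3):
        x=np.flatnonzero(k[r])
        if len(x)>8: P.append((x[0]-.5 if nm=='L' else x[-1]+.5,r))
    W=np.array([onz(s,*p,.018)[:2] for p in P]);a=np.polyfit(W[:,1],W[:,0],1)
    for _ in range(4):
        g=abs(W[:,0]-np.polyval(a,W[:,1]))<.0025;a=np.polyfit(W[g,1],W[g,0],1)
    print(nm,'deg',np.degrees(np.arctan(a[0])).round(2),'x at .034',np.polyval(a,.034).round(4),g.sum(),len(g),[int(p[0]) for p in P])
# hue/edges along y
for r in(146,150,152,154,156,158,160):print(r,f[r,330],f[r,370],k[r,320:380].sum()/255)
for r in(20,22,24,26,28,30):print(r,f[r,325],f[r,375])
```

```text
L deg -3.26 x at .034 0.5069 40 40 [315, 315, 315, 315, 315, 315, 315, 315, 315, 316, 316, 316, 316, 316, 316, 316, 316, 316, 316, 316, 317, 317, 317, 317, 317, 317, 317, 317, 317, 317, 317, 317, 317, 317, 318, 317, 318, 318, 318, 318]
R deg -3.12 x at .034 0.5683 40 40 [382, 382, 382, 382, 382, 382, 382, 382, 382, 382, 381, 381, 381, 381, 381, 381, 381, 381, 380, 380, 380, 380, 380, 380, 379, 380, 380, 379, 379, 379, 379, 379, 379, 379, 379, 378, 378, 378, 378, 378]
146 [103  86  53] [111  91  63] 59.0
150 [98 80 50] [100  85  61] 59.0
152 [96 77 51] [109  90  64] 59.0
154 [93 75 50] [106  87  58] 59.0
156 [76 64 45] [107  90  65] 48.0
158 [75 64 46] [115 110  96] 35.0
160 [78 64 48] [119 111  99] 33.0
20 [ 88 108 148] [ 89 110 147]
22 [ 89 112 151] [ 81  95 127]
24 [ 86  97 124] [94 92 90]
26 [99 92 87] [114 108 107]
28 [118 113 109] [103  96  94]
30 [102  94  90] [92 79 66]
```

Tray: centre (0.5376, 0.0335), width 61.4 mm, length about 120.5 mm, axis 93.2°. That agrees with the top view. Next, the lid angle, to check clearance under the camera and gripper.

```bash
python3 - <<'E'
from h import *
s=snap('top')
for ph in range(10,45,5):
    a=np.radians(ph);Y=.0945+.121*np.sin(a);Z=.018+.121*np.cos(a);Yo=Y+.022*np.cos(a);Zo=Z-.022*np.sin(a)
    print(ph,'rim',round(Y,3),round(Z,3),proj(s,[.534,Y,Z]).round(1),'outer',round(Yo,3),round(Zo,3),proj(s,[.534,Yo,Zo]).round(1))
E
python3 -m jog '[[[-4,0,1.4],-0.028],[[-8.1,0,2.7],-0.028],[[-8.1,0,2.7],-0.028],[[-8.1,0,2.7],-0.028],[[-8.1,5,2.7],-0.028],[[-8.1,5,2.7],-0.028],[[-8.1,5,2.7],-0.028],[[-8.1,5,2.7],-0.028]]'
python3 - <<'E'
from h import *
s=snap('wrist','w4.png')
E
```

```text
10 rim 0.116 0.137 [273.3 200.4] outer 0.137 0.133 [265.8 200.9]
15 rim 0.126 0.135 [269.8 200.7] outer 0.147 0.129 [262.5 201.3]
20 rim 0.136 0.132 [266.4 201. ] outer 0.157 0.124 [259.5 201.8]
25 rim 0.146 0.128 [263.1 201.4] outer 0.166 0.118 [256.6 202.3]
30 rim 0.155 0.123 [260.1 201.9] outer 0.174 0.112 [254.  202.9]
35 rim 0.164 0.117 [257.2 202.4] outer 0.182 0.104 [251.6 203.5]
40 rim 0.172 0.111 [254.6 203. ] outer 0.189 0.097 [249.6 204.1]
t: 5.05
tcp_pos: [0.5313, 0.0364, 0.143]
tool_rot: [0.514, -0.486, 0.485, -0.513]
force: [-0.1, -0.0, -1.1]
finger_gap: 0.508
```

View pics/w4.png

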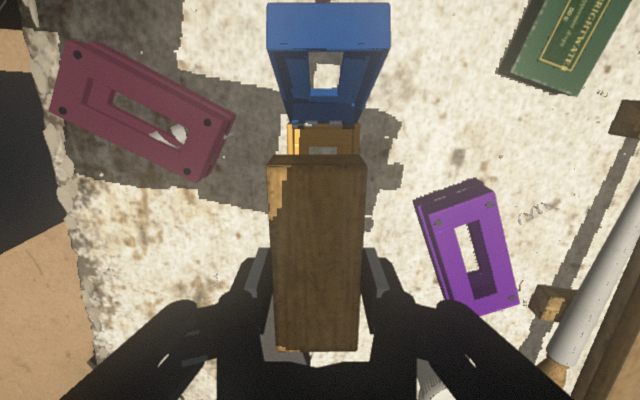

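The lid leans back about 20° and clears the camera. The tray's hinge end is at (324,140) and the block at (316,255), so the block needs to go about +5 mm in x, then down to a hover.

```bash
python3 -m jog '[[[0,2,0.45],0],[[0,4,0.45],0],[[0,6.5,0.45],0],[[0,8.5,0.45],0],[[0,9.8,0.45],0],[[0,9.8,0.45],0],[[0,9.8,0.45],0],[[0,9.8,0.45],0]]'
python3 - <<'E'
from h import *
st=manip.sense();print(st['tcp_pos'],R.from_quat(st['tool_rot']).as_matrix()[:,2].round(3))
s=snap('wrist');t=snap('top');u=snap('side')
def up(f,x0,y0,x1,y1,w,h):return cv2.resize(f[y0:y1,x0:x1,::-1],(w,h),interpolation=cv2.INTER_CUBIC)
a=up(s['frame'],220,60,420,220,800,400)if 0 else up(s['frame'],240,80,400,200,533,400)
b=up(u['frame'],300,130,380,220,267,300)
c=np.zeros((400,800,3),np.uint8);c[:,:533]=a;c[:300,533:]=b;cv2.imwrite('pics/w5.png',c)
E
```

```text
t: 5.77
tcp_pos: [0.5378, 0.0373, 0.0468]
tool_rot: [-0.514, 0.484, -0.486, 0.515]
force: [-0.5, -0.0, -0.3]
finger_gap: 0.509
[0.53782564 0.03726158 0.04684951] [0.998 0.058 0.003]
```

View pics/w5.png

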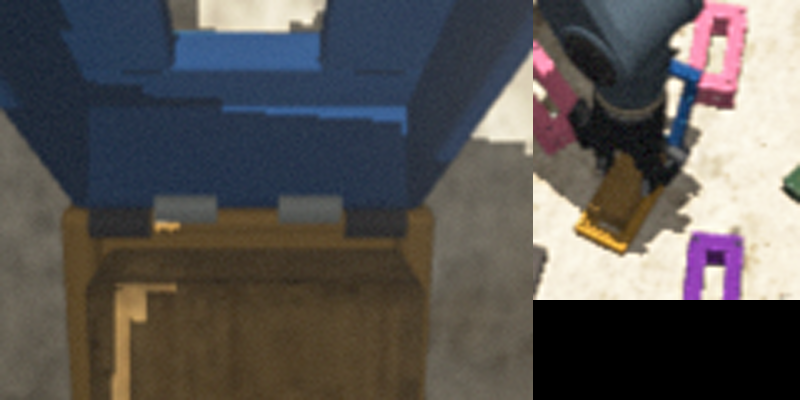

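Run:
```python
from h import *
s=snap('wrist');st=manip.sense();p=st['tcp_pos'];print(p)
print('block far',onz(s,266.4,165.5,p[2]+.009),onz(s,366.7,165.5,p[2]+.009))
print('tray',onz(s,258.9,145,.018),onz(s,369.7,145,.018))
f=s['frame']
print('block bottom row',[(r,int(f[r,300:350].sum(1).mean())) for r in range(140,172,2)])
print('near',[(r,int(f[r,300:335].sum(1).mean())) for r in range(335,360,2)])
```

```text
[0.5373403  0.03758198 0.04658252]
block far [0.51348582 0.08837687 0.05558252] [0.55740665 0.0908957  0.05558252]
tray [0.50386283 0.09040768 0.018     ] [0.56462603 0.09390775 0.018     ]
block bottom row [(140, 207), (142, 213), (144, 222), (146, 220), (148, 194), (150, 187), (152, 205), (154, 178), (156, 158), (158, 156), (160, 159), (162, 156), (164, 141), (166, 159), (168, 166), (170, 173)]
near [(335, 198), (337, 195), (339, 196), (341, 195), (343, 197), (345, 194), (347, 187), (349, 172), (351, 322), (353, 645), (355, 634), (357, 634), (359, 633)]
```

The block sits 1.1 mm off in x and about 1.7 mm off in y, with yaw matched. Correcting and lowering in.

```bash
python3 -m jog '[[[0.17,0,-0.11],0],[[0.17,0.4,-0.11],0],[[0.17,0.8,-0.11],0],[[0.17,1.2,-0.11],0],[[0.17,1.6,-0.11],0],[[0.17,1.9,-0.11],0],[[0.17,2.1,-0.11],0],[[0.17,2.2,-0.11],0],[[0.17,2.2,-0.11],0],[[0.17,2.2,-0.11],0]]'
python3 - <<'E'
from h import *
s=snap('wrist');t=snap('side');st=manip.sense();p=st['tcp_pos'];print(p,st['force'])
a=cv2.resize(s['frame'][80:200,240:400,::-1],(533,400),interpolation=cv2.INTER_CUBIC)
b=cv2.resize(t['frame'][130:220,300:380,::-1],(267,300),interpolation=cv2.INTER_CUBIC)
c=np.zeros((400,800,3),np.uint8);c[:,:533]=a;c[:300,533:]=b;cv2.imwrite('pics/w6.png',c)
E
```

```text
t: 6.8
tcp_pos: [0.5355, 0.036, 0.0233]
tool_rot: [-0.514, 0.485, -0.485, 0.514]
force: [-1.4, -0.2, -1.4]
finger_gap: 0.514
[0.53558577 0.03596374 0.0233534 ] [-0.33197185 -0.44906489 -0.41111413]
```

View pics/w6.png

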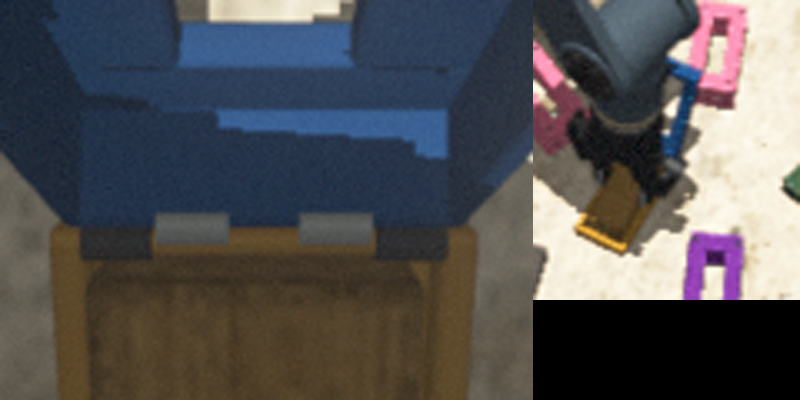

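The block sits inside the walls, with side gaps of about 2.4 and 4 mm and its underside about 8.4 mm up, so it is seated. Releasing and rising.

```bash
python3 -m jog '[[[0,0,0],0],[[0,0,0],0],[[0,0,0],0],[[0,0,0],0],[[0,0,0],0]]' 6.0
python3 -m jog '[[[0,-2,0],0],[[0,-5,0],0],[[0,-9,0],0],[[0,-13,0],0],[[3,-17,0],0],[[6,-19,0],0],[[9,-19,0],0],[[9,-19,0],0],[[9,-19,0],0]]'
python3 - <<'E'
from h import *
s=snap('wrist');st=manip.sense();print(st['tcp_pos'])
cv2.imwrite('pics/w7.png',s['frame'][0:260,200:520,::-1])
E
```

```text
t: 7.32
tcp_pos: [0.5355, 0.036, 0.0234]
tool_rot: [-0.514, 0.485, -0.485, 0.514]
force: [-0.5, -0.8, 0.3]
finger_gap: 0.699
t: 8.07
tcp_pos: [0.5407, -0.0553, 0.2139]
tool_rot: [-0.513, 0.486, -0.486, 0.514]
force: [0.4, 0.7, 0.1]
finger_gap: 0.7
[ 0.53999931 -0.05398679  0.21305273]
```

View pics/w7.png

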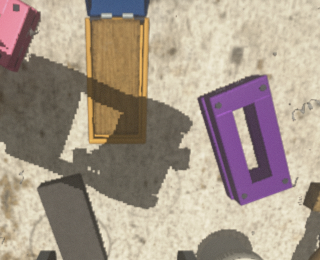

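The wrist view shows the block seated flat in the tray at (118,80), with even margins. Next I go over and behind the lid with the fingers shut, which puts me near the pink holder at y≈0.2, so I stay high.

```bash
python3 -m jog '[[[-3,-1,0],0],[[-7,-2,0],0],[[-11,-2,0],0],[[-15,-2,0],0],[[-19,-2,0],0],[[-23,-2,0],0],[[-25.4,-2,0],0],[[-25.4,-2,0],0],[[-25.4,1,0],0],[[-25.4,5,0],0],[[-25.4,9,0],0],[[-25.4,11.3,0],0],[[-25.4,11.3,0],0],[[-25.4,11.3,0],0]]' 0 30
```

```text
t: 9.28
tcp_pos: [0.5241, 0.1997, 0.0987]
tool_rot: [0.516, -0.486, 0.484, -0.513]
force: [0.5, 0.4, 1.0]
finger_gap: 0.0
```

```bash
python3 -m jog '[[[1.5,0,0.1],0],[[3,0,0.2],0],[[4.2,0,0.3],0],[[5.4,0,0.3],0],[[6.6,0,0.3],0],[[7.8,0,0.3],0],[[9,-0.1,0.3],0],[[10.2,-0.2,0.3],0],[[11.4,-0.3,0.3],0],[[11.7,-0.3,0.3],0]]'
python3 -m jog '[[[1,0.2,0],0],[[2,0.5,0],0],[[3,1,0],0],[[3.9,1.7,0],0],[[4.6,2.3,0],0],[[5.3,3,0],0],[[5.9,3.6,0],0],[[6.4,4.3,0],0],[[6.9,4.9,0],0],[[7.3,5.4,0],0],[[7.6,5.9,0],0],[[7.8,6.2,0],0],[[7.8,6.2,0],0]]'
```

```text
t: 10.12
tcp_pos: [0.5354, 0.081, 0.1031]
tool_rot: [0.514, -0.486, 0.485, -0.513]
force: [-0.7, 2.2, -1.1]
finger_gap: -0.0
t: 11.2
tcp_pos: [0.5399, 0.0052, 0.0405]
tool_rot: [0.514, -0.486, 0.485, -0.514]
force: [-0.7, 2.2, -0.1]
finger_gap: -0.001
```

```bash
python3 -m jog '[[[0,0.1,0],0],[[0,0.2,0],0],[[0,0.3,0],0],[[0,0.4,0],0],[[0,0.4,0],0]]'
python3 -m jog '[[[0,-3,0],0],[[0,-7,0],0],[[-3,-11,0],0],[[-3,-15,0],0],[[-3,-15,0],0],[[-3,-15,0],0],[[-3,-15,0],0]]' 8.5
python3 - <<'E'
from h import *
s=snap('wrist');t=snap('top');st=manip.sense();p=st['tcp_pos'];print(p,R.from_quat(st['tool_rot']).as_matrix()[:,2].round(3))
np.savez('s.npz',f=s['frame'])
for n,s in(('w',s),('t',t)):
    hsv=cv2.cvtColor(s['frame'],cv2.COLOR_RGB2HSV);k=cv2.inRange(hsv,(100,90,25),(125,255,255))
    for c in cv2.findContours(k,cv2.RETR_EXTERNAL,cv2.CHAIN_APPROX_NONE)[0]:
        if cv2.contourArea(c)<150: continue
        r=cv2.minAreaRect(c);w=np.array([onz(s,*q,.040)[:2] for q in cv2.boxPoints(r)]);e=[w[1]-w[0],w[2]-w[1]];L=max(e,key=np.linalg.norm)
        print(n,np.array(r[0]).round(1),r[1],w.mean(0).round(4),[np.linalg.norm(x).round(4) for x in e],np.degrees(np.arctan2(L[1],L[0])).round(1))
E
```

```text
t: 11.62
tcp_pos: [0.5405, 0.0049, 0.0375]
tool_rot: [-0.514, 0.485, -0.486, 0.514]
force: [-1.8, -1.0, 1.1]
finger_gap: -0.0
t: 12.2
tcp_pos: [0.5385, 0.0351, 0.1874]
tool_rot: [-0.514, 0.485, -0.486, 0.515]
force: [-1.2, 0.9, 0.1]
finger_gap: 0.975
[0.53733008 0.034964   0.18570321] [ 0.998  0.058 -0.003]
w [314. 229.] (22.0, 54.0) [ 0.5403 -0.0161] [np.float64(0.0543), np.float64(0.0246)] 3.3
w [297.5 139. ] (40.0, 27.0) [0.52   0.0738] [np.float64(0.0244), np.float64(0.0367)] -87.0
```

The fingertip may have pressed in the lid's window. I'll press once more on the solid rim near the free edge, watching the force.

```bash
python3 -m jog '[[[2,3,0],0],[[5.2,6,0],0],[[5.2,10,0],0],[[5.2,12.5,0],0],[[5.2,13.6,0],0],[[5.2,14,0],0],[[5.2,14,0],0],[[5.2,14,0],0],[[5.2,14,0],0]]' 0
python3 -m jog '[[[0,0.2,0],0],[[0,0.4,0],0],[[0,0.6,0],0],[[0,0.6,0],0]]'
python3 -m jog '[[[0,0.1,0],0],[[0,0.2,0],0],[[0,0.3,0],0],[[0,0.3,0],0]]'
```

```text
t: 13.05
tcp_pos: [0.5425, -0.0167, 0.0486]
tool_rot: [-0.514, 0.484, -0.486, 0.515]
force: [0.3, -0.4, -0.3]
finger_gap: 0.002
t: 13.38
tcp_pos: [0.5421, -0.0169, 0.0417]
tool_rot: [-0.514, 0.485, -0.486, 0.515]
force: [1.4, -1.2, 1.5]
finger_gap: -0.004
t: 13.72
tcp_pos: [0.5421, -0.0171, 0.0397]
tool_rot: [-0.514, 0.485, -0.486, 0.515]
force: [-0.9, -0.9, 11.5]
finger_gap: -0.003
```

11.5 N at 39.7 mm: firm contact at the shut-lid height. Back off and re-measure the holder.

```bash
python3 -m jog '[[[0,-3,0],0],[[0,-7,0],0],[[1,-11,0],0],[[3,-15,0],0],[[4,-17,0],0],[[4,-17,0],0],[[4,-17,0],0],[[4,-17,0],0],[[4,-17,0],0]]' 8.5
python3 - <<'E'
from h import *
s=snap('wrist','w8.png');st=manip.sense();p=st['tcp_pos'];print(p)
f=s['frame'].astype(int);hsv=cv2.cvtColor(s['frame'],cv2.COLOR_RGB2HSV)
k=((f[...,2]-f[...,0])>15).astype(np.uint8)*255
k[:,:250]=0;k[:,420:]=0
b=cv2.inRange(hsv,(12,88,40),(32,255,255));b[:,:250]=0;b[:,420:]=0
c=max(cv2.findContours(k,cv2.RETR_EXTERNAL,cv2.CHAIN_APPROX_NONE)[0],key=cv2.contourArea)
x,y,w,h=cv2.boundingRect(c);print('blue',x,y,w,h)
def fit(P,z):
    W=np.array([onz(s,*q,z)[:2] for q in P]);a=np.polyfit(W[:,1],W[:,0],1)
    for _ in range(4):
        g=abs(W[:,0]-np.polyval(a,W[:,1]))<.0025;a=np.polyfit(W[g,1],W[g,0],1)
    print(np.degrees(np.arctan(a[0])).round(2),'x@.034',np.polyval(a,.034).round(4),g.sum(),len(g))
rs=[r for r in range(y+6,y+h-6,3)]
fit([(np.flatnonzero(k[r])[0]-.5,r) for r in rs],.04);fit([(np.flatnonzero(k[r])[-1]+.5,r) for r in rs],.04)
cc=x+w//2
for r in(y,y+h):print('end',onz(s,cc,r-.5,.04))
for r in rs[::5]:
    z=np.flatnonzero(b[r]);z=z[abs(z-cc)<60];print(r,'brass',z.min() if len(z) else 0,z.max() if len(z) else 0,'blue',np.flatnonzero(k[r])[[0,-1]])
E
```

```text
t: 14.47
tcp_pos: [0.5423, -0.0558, 0.2065]
tool_rot: [0.515, -0.487, 0.484, -0.514]
force: [-0.4, -0.7, -0.3]
finger_gap: 0.996
[ 0.54237584 -0.05578404  0.20638002]
blue 285 12 65 138
-2.92 x@.034 0.5096 42 42
-44.45 x@.034 0.5968 6 42
end [0.53450186 0.0917968  0.04      ]
end [ 0.54166    -0.02856731  0.04      ]
18 brass 0 0 blue [286 349]
33 brass 0 0 blue [286 348]
48 brass 307 327 blue [286 348]
63 brass 306 328 blue [287 347]
78 brass 306 327 blue [288 347]
93 brass 323 327 blue [287 346]
108 brass 307 323 blue [288 415]
123 brass 306 322 blue [288 419]
138 brass 0 0 blue [288 416]
```

The lid is shut: blue extent 120 mm, centre (0.538, 0.032), angle 2.9°. Now grip the tray sides near the hinge end.

```bash
python3 -m jog '[[[-4,1,0],0],[[-8,3,0],0],[[-12,6,0.1],0],[[-13.3,10,0.1],0],[[-13.3,13,0.1],0],[[-13.3,16,0.1],0],[[-13.3,18.5,0.1],0],[[-13.3,19.6,0.1],0],[[-13.3,20.3,0.1],0],[[-13.3,20.5,0.1],0],[[-13.3,20.5,0.1],0]]' 8.5
python3 -m jog '[[[0,0,0],0],[[0,0,0],0],[[0,0,0],0],[[0,0,0],0],[[0,0,0],0],[[0,0,0],0]]' 5 30
```

```text
t: 15.43
tcp_pos: [0.5374, 0.0761, 0.0034]
tool_rot: [-0.514, 0.485, -0.485, 0.514]
force: [-0.7, -1.4, -0.4]
finger_gap: 0.993
t: 15.93
tcp_pos: [0.5367, 0.0761, 0.0049]
tool_rot: [-0.514, 0.486, -0.485, 0.514]
force: [-2.8, -0.8, 5.9]
finger_gap: 0.719
```

Gripped, with the opening at 61 mm (tray 62). Starting the tilt with the -y end on the bench.

```bash
python3 -m jog '[[[0,-0.9,0],0],[[0,-1.8,0],0],[[0.2,-2.7,0],0],[[0.4,-3.5,0],0],[[0.7,-4.3,0],0],[[1,-5.1,0],0],[[1.4,-5.8,0],0],[[1.9,-6.5,0],0],[[1.9,-6.5,0],0]]'
python3 - <<'E'
from h import *
st=manip.sense();print(st['tcp_pos'],st['force'],st['ft_torque'])
t=snap('side');f=t['frame']
b=(f[...,2].astype(int)-f[...,0]>25);ys,xs=np.nonzero(b[100:260,280:400]);print(len(xs),xs.min()+280,xs.max()+280,ys.min()+100,ys.max()+100)
for th in(0,20,30,40,50):
    a=np.radians(th);yp=-.029+.003*th/9*0
    pts=[]
    for (yy,zz) in((0,0),(.121,0),(0,.04),(.121,.04)):
        pts.append(proj(t,[.54,-.02+yy*np.cos(a)-zz*np.sin(a),yy*np.sin(a)+zz*np.cos(a)]).round(0).tolist())
    print(th,pts)
cv2.imwrite('pics/s9.png',f[100:260,280:400,::-1])
E
```

```text
t: 16.68
tcp_pos: [0.5393, 0.0561, 0.0698]
tool_rot: [-0.514, 0.485, -0.486, 0.515]
force: [0.3, 0.7, -4.8]
finger_gap: 0.708
[0.53925858 0.05605662 0.06983372] [ 0.26159874  0.70623879 -4.80061197] [ 0.19284325  0.0307846  -0.02969226]
878 308 361 104 230
0 [[319.0, 202.0], [336.0, 178.0], [319.0, 197.0], [337.0, 172.0]]
20 [[319.0, 202.0], [336.0, 174.0], [317.0, 200.0], [334.0, 171.0]]
30 [[319.0, 202.0], [335.0, 173.0], [316.0, 202.0], [332.0, 172.0]]
40 [[319.0, 202.0], [333.0, 173.0], [316.0, 203.0], [329.0, 174.0]]
50 [[319.0, 202.0], [331.0, 174.0], [315.0, 205.0], [327.0, 176.0]]
```

The tool carries 4.8 N, so the free end is still supported by the bench as intended. Continuing to upright.

```bash
python3 -m jog '[[[0.5,-0.6,0],0],[[1.1,-1.2,0],0],[[1.7,-1.6,0],0],[[2.4,-2.1,0],0],[[3.1,-2.4,0],0],[[3.8,-2.7,0],0],[[4.5,-2.85,0],0],[[5.3,-2.95,0],0],[[6,-2.95,0],0],[[6.8,-2.9,0],0],[[6.8,-2.9,0],0]]'
python3 - <<'E'
from h import *
st=manip.sense();print(st['tcp_pos'],st['force'],st['ft_torque'])
E
```

```text
t: 17.65
tcp_pos: [0.5425, -0.0125, 0.0971]
tool_rot: [0.514, -0.485, 0.486, -0.514]
force: [0.5, -0.1, -6.9]
finger_gap: 0.709
[ 0.54254071 -0.01254073  0.09710588] [ 0.50596529 -0.06321667 -6.93851142] [-0.05528461  0.03553582 -0.0196733 ]
```

Nearly all the weight is carried. One composite look to judge the angle before setting it on its end.

Run:
```python
from h import *
t=snap('side');w=snap('wrist');u=snap('top')
c=np.zeros((600,800,3),np.uint8)
c[:400,:400]=cv2.resize(t['frame'][130:230,280:380,::-1],(400,400),interpolation=cv2.INTER_CUBIC)
c[:250,400:]=w['frame'][:,:,::-1][:400:,:].copy()[0:400][::1].reshape(400,640,3)[:,:][0:400].copy().__getitem__((slice(0,400),slice(0,640))) if 0 else cv2.resize(w['frame'][:,:,::-1],(400,250))
c[250:600,400:]=cv2.resize(u['frame'][165:252,260:360,::-1],(400,350),interpolation=cv2.INTER_CUBIC)
cv2.imwrite('pics/p12.png',c)
# predicted side-view outlines in composite coords for tilt hypotheses (tool at grip)
g=manip.sense()['tcp_pos'];G=np.array([g[1],g[2]+.008])
for th in(75,90,105):
    a=np.radians(th);o=[]
    for x in(.512,.574):
      for yy,zz in((-.1055,0),(.0155,0),(-.1055,.04),(.0155,.04)):
        z2=zz-.012;P=proj(t,[x,G[0]+yy*np.cos(a)-z2*np.sin(a),G[1]+yy*np.sin(a)+z2*np.cos(a)]);o.append(((P-[280,130])*4).round(0).astype(int).tolist())
    print(th,o)
```

```text
75 [[128, 278], [145, 190], [105, 305], [121, 217], [185, 310], [206, 223], [163, 338], [183, 251]]
90 [[144, 256], [143, 191], [121, 288], [118, 225], [201, 287], [204, 224], [178, 320], [180, 259]]
105 [[160, 231], [140, 193], [138, 267], [116, 232], [216, 262], [202, 226], [194, 299], [178, 266]]
```

View pics/p12.png

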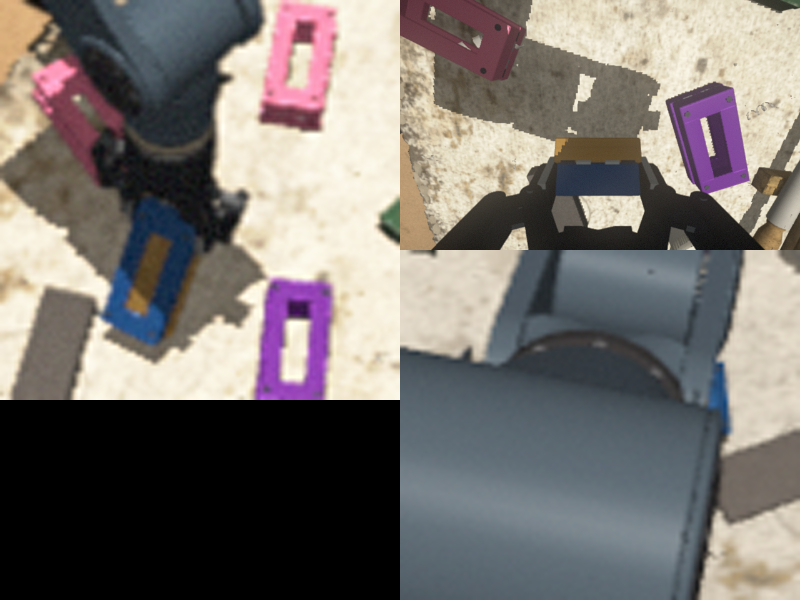

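The composite shows the lid shut with the block visible through its window at (150,275). The holder is tilted about 72°, and its bottom edge is close to the charcoal block at (50,330). I'll lift it clear and carry it to the open area at -y before finishing the turn. All 12 pictures are now used, so remaining checks are numeric.

```bash
python3 -m jog '[[[0,-1,0],0],[[0,-2.5,0],0],[[0,-4.5,0],0],[[0,-6,0],0],[[1,-6.5,-0.2],0],[[2.5,-6.5,-0.5],0],[[4.5,-6.5,-0.8],0],[[6.5,-6.5,-1],0],[[8.5,-6.5,-1.3],0],[[10.5,-6.5,-1.6],0],[[12.5,-6.5,-2],0],[[14.5,-6.5,-2],0],[[16.5,-6.5,-2],0],[[17.5,-6.5,-2],0],[[18,-6.5,-2],0],[[18,-6.5,-2],0],[[18,-6.5,-2],0]]'
python3 -m jog '[[[0,1.5,0],0],[[0,3,0],0],[[0,4.2,0],0],[[0,5.2,0],0],[[0,5.8,0],0],[[0,6.2,0],0],[[0,6.2,0],0]]'
```

```text
t: 19.22
tcp_pos: [0.532, -0.1907, 0.162]
tool_rot: [-0.514, 0.486, -0.485, 0.514]
force: [-0.2, 0.3, -6.5]
finger_gap: 0.708
t: 19.8
tcp_pos: [0.5324, -0.1909, 0.0997]
tool_rot: [0.515, -0.486, 0.485, -0.514]
force: [-0.8, -0.3, -6.2]
finger_gap: 0.705
```

```bash
cat > ang.py <<'E'
from h import *
st=manip.sense();g=st['tcp_pos'];print(g,st['force'],st['ft_torque'])
t=snap('side');f=t['frame'].astype(int)
b=((f[...,2]-f[...,0])>20).astype(np.uint8)*255
o=proj(t,g).astype(int);m=np.zeros_like(b);m[o[1]-45:o[1]+60,o[0]-50:o[0]+50]=255;b&=m
c=max(cv2.findContours(b,cv2.RETR_EXTERNAL,cv2.CHAIN_APPROX_NONE)[0],key=cv2.contourArea)
p=cv2.boxPoints(cv2.minAreaRect(c));print('area',cv2.contourArea(c),'lid box',p.round(1).tolist(),'bottom-most',c[c[:,0,1].argmax(),0],'left',c[c[:,0,0].argmin(),0])
G=np.array([g[1],g[2]+.008])
for th in range(60,120,10):
    a=np.radians(th);o=[]
    for x in(-.0285,.0285):
      for yy,zz in((-.1055,.04),(.0155,.04)):
        z2=zz-.012;o.append(proj(t,[g[0]+x,G[0]+yy*np.cos(a)-z2*np.sin(a),G[1]+yy*np.sin(a)+z2*np.cos(a)]).round(0).astype(int).tolist())
    print(th,o)
E
python3 ang.py
```

```text
[ 0.5323996  -0.19093017  0.09965268] [-0.82358933 -0.28168535 -6.2248345 ] [ 0.16575538 -0.02372638 -0.00870985]
area 439.0 lid box [[273.79998779296875, 248.10000610351562], [282.29998779296875, 219.0], [298.70001220703125, 223.8000030517578], [290.20001220703125, 252.89999389648438]] bottom-most [287 252] left [275 244]
60 [[272, 248], [279, 221], [286, 256], [294, 230]]
70 [[275, 246], [279, 223], [288, 254], [293, 232]]
80 [[278, 243], [278, 224], [291, 251], [293, 233]]
90 [[281, 239], [278, 226], [294, 248], [292, 234]]
100 [[284, 236], [277, 227], [297, 244], [292, 235]]
110 [[287, 231], [277, 228], [300, 239], [292, 236]]
```

Confirmed at about 69° and hanging free. I'll ease the grip, touch the edge down, and push over to upright against bench friction.

```bash
python3 -m jog '[[[0,0.2,0],0],[[0,0.4,0],0],[[0.2,0.6,0],0],[[0.5,0.6,0],0],[[0.9,0.6,0],0],[[1.3,0.6,0],0],[[1.7,0.55,0],0],[[2.1,0.5,0],0],[[2.1,0.5,0],0]]' - 20
python3 ang.py | head -2
```

```text
t: 20.6
tcp_pos: [0.5344, -0.214, 0.0956]
tool_rot: [0.514, -0.485, 0.486, -0.514]
force: [0.6, -0.8, -5.6]
finger_gap: 0.706
[ 0.53438472 -0.21401887  0.09559926] [ 0.60859724 -0.78518209 -5.56567297] [ 0.04205111 -0.0165004   0.03498916]
area 310.5 lid box [[257.0, 187.0], [295.0, 187.0], [295.0, 202.0], [257.0, 202.0]] bottom-most [264 202] left [257 188]
```

```bash
python3 -m jog '[[[0.4,0.05,0],0],[[0.8,0.1,0],0],[[1.2,0.1,0],0],[[1.6,0.1,0],0],[[1.6,0.2,0],0],[[1.6,0.3,0],0],[[1.6,0.3,0],0]]'
sed -i 's/-45:o\[1\]+60/+2:o[1]+60/' ang.py; python3 ang.py
```

```text
t: 21.23
tcp_pos: [0.5344, -0.2282, 0.092]
tool_rot: [-0.514, 0.486, -0.485, 0.514]
force: [-1.0, 0.7, -7.4]
finger_gap: 0.709
[ 0.5344449  -0.22824312  0.09198316] [-0.98831716  0.66748327 -7.43676638] [ 0.13400857  0.03172109 -0.02649243]
area 64.0 lid box [[283.0, 238.0], [291.0, 238.0], [291.0, 251.0], [283.0, 251.0]] bottom-most [286 251] left [283 238]
60 [[266, 258], [273, 232], [280, 266], [288, 240]]
70 [[269, 255], [273, 233], [283, 264], [287, 242]]
80 [[272, 252], [272, 235], [286, 261], [287, 243]]
90 [[275, 249], [272, 236], [289, 257], [286, 245]]
100 [[278, 245], [272, 237], [292, 253], [286, 246]]
110 [[282, 241], [271, 238], [295, 249], [286, 247]]
```

```bash
cat > ang2.py <<'E'
from h import *
st=manip.sense();g=st['tcp_pos'];print(g.round(4),st['force'].round(1),st['ft_torque'].round(3))
s=snap('wrist');f=s['frame'].astype(int)
d=f[:,290:340].mean(1);d=d[:,2]-d[:,0]
bl=np.flatnonzero(d>12);br=np.flatnonzero(d<-30)
def runs(v):
    q=np.split(v,np.flatnonzero(np.diff(v)>1)+1);return [(int(x[0]),int(x[-1])) for x in q if len(x)>5]
print('blue',runs(bl),'brass',runs(br))
G=np.array([g[1],g[2]+.008])
for th in range(60,190,10):
    a=np.radians(th);o=[]
    for yy,zz in((.0155,0),(.0155,.018),(.0155,.04),(-.1055,0),(-.1055,.04)):
        z2=zz-.012;o.append(int(proj(s,[g[0],G[0]+yy*np.cos(a)-z2*np.sin(a),G[1]+yy*np.sin(a)+z2*np.cos(a)])[1]))
    print(th,o,'edge z tray/lid -y: %.4f %.4f'%(G[1]-.1055*np.sin(a)-.012*np.cos(a),G[1]-.1055*np.sin(a)+.028*np.cos(a)))
E
python3 ang2.py
```

```text
[ 0.5344 -0.2282  0.092 ] [-0.3  0.  -7.2] [ 0.077  0.039 -0.029]
blue [(263, 312)] brass [(0, 20), (221, 257), (314, 362)]
60 [242, 283, 335, 249, 299] edge z tray/lid -y: 0.0027 0.0227
70 [248, 288, 338, 226, 275] edge z tray/lid -y: -0.0032 0.0105
80 [255, 293, 338, 205, 251] edge z tray/lid -y: -0.0059 0.0010
90 [263, 297, 336, 183, 229] edge z tray/lid -y: -0.0055 -0.0055
100 [271, 300, 332, 162, 207] edge z tray/lid -y: -0.0018 -0.0087
110 [279, 302, 326, 141, 185] edge z tray/lid -y: 0.0050 -0.0087
120 [286, 303, 319, 121, 163] edge z tray/lid -y: 0.0147 -0.0053
130 [293, 303, 312, 100, 142] edge z tray/lid -y: 0.0269 0.0012
140 [299, 301, 303, 80, 121] edge z tray/lid -y: 0.0414 0.0108
150 [304, 299, 294, 62, 99] edge z tray/lid -y: 0.0577 0.0230
160 [307, 295, 284, 45, 79] edge z tray/lid -y: 0.0752 0.0376
170 [309, 291, 274, 31, 59] edge z tray/lid -y: 0.0935 0.0541
180 [310, 287, 265, 24, 40] edge z tray/lid -y: 0.1120 0.0720
```

The angle is still about 65–70°, with hardly any load on the bench. Lowering until the bench takes real load, then pushing sideways.

```bash
python3 -m jog '[[[0,0.2,0],0],[[0,0.3,0],0],[[0,0.3,0],0]]'
python3 -m jog '[[[0.1,0.2,0],0],[[0.2,0.3,0],0],[[0.2,0.3,0],0]]'
python3 -m jog '[[[0.1,0.2,0],0],[[0.2,0.3,0],0],[[0.2,0.3,0],0]]'; python3 ang2.py | head -2
```

```text
t: 21.58
tcp_pos: [0.5346, -0.2282, 0.089]
tool_rot: [0.514, -0.486, 0.485, -0.514]
force: [0.5, 0.9, -6.3]
finger_gap: 0.711
t: 21.83
tcp_pos: [0.5349, -0.2307, 0.086]
tool_rot: [0.514, -0.485, 0.485, -0.514]
force: [-0.6, 0.1, -7.3]
finger_gap: 0.71
t: 22.08
tcp_pos: [0.535, -0.2304, 0.085]
tool_rot: [-0.513, 0.486, -0.485, 0.515]
force: [-1.2, 7.0, 6.3]
finger_gap: 0.71
[ 0.535  -0.2304  0.085 ] [-1.2  7.   6.3] [ 1.316  0.224 -0.049]
blue [(263, 312)] brass [(0, 14), (17, 23), (220, 256), (314, 363)]
```

The bench now takes load (+6 N up, +7 N sideways). Pushing over the edge along the arc.

```bash
python3 -m jog '[[[0.3,-0.05,0],0],[[0.6,-0.15,0],0],[[1,-0.3,0],0],[[1,-0.3,0],0]]'; python3 ang2.py | head -2
python3 -m jog '[[[0.3,-0.1,0],0],[[0.6,-0.2,0],0],[[1,-0.25,0],0],[[1,-0.25,0],0]]'; python3 ang2.py | head -2
```

```text
t: 22.47
tcp_pos: [0.5358, -0.2414, 0.0886]
tool_rot: [-0.514, 0.486, -0.485, 0.515]
force: [-1.7, 6.6, 7.6]
finger_gap: 0.708
[ 0.5358 -0.2414  0.0886] [-1.7  6.6  7.6] [ 1.191  0.329 -0.041]
blue [(265, 313)] brass [(0, 5), (221, 258), (315, 363)]
t: 22.85
tcp_pos: [0.5366, -0.252, 0.0915]
tool_rot: [-0.514, 0.485, -0.486, 0.515]
force: [-2.1, 5.6, 9.3]
finger_gap: 0.704
[ 0.5366 -0.252   0.0915] [-2.1  5.6  9.3] [ 1.042  0.446 -0.064]
blue [(267, 314)] brass [(222, 260), (316, 363)]
```

It's rotating in the grip as intended. Continuing.

```bash
python3 -m jog '[[[0.3,-0.05,0],0],[[0.6,-0.1,0],0],[[1,-0.15,0],0],[[1,-0.15,0],0]]'; python3 ang2.py | head -2
python3 -m jog '[[[0.3,-0.05,0],0],[[0.6,-0.1,0],0],[[1,-0.1,0],0],[[1,-0.1,0],0]]'; python3 ang2.py | head -2
```

```text
t: 23.23
tcp_pos: [0.5375, -0.2628, 0.0933]
tool_rot: [-0.514, 0.485, -0.486, 0.514]
force: [-1.8, 4.5, 10.5]
finger_gap: 0.708
[ 0.5375 -0.2628  0.0933] [-1.8  4.5 10.5] [0.801 0.489 0.033]
blue [(269, 315)] brass [(214, 263), (317, 362)]
t: 23.62
tcp_pos: [0.5382, -0.2736, 0.0942]
tool_rot: [-0.514, 0.484, -0.486, 0.514]
force: [-2.0, 2.7, 9.4]
finger_gap: 0.702
[ 0.5382 -0.2736  0.0942] [-2.   2.7  9.4] [ 0.59   0.516 -0.017]
blue [(272, 316)] brass [(201, 265), (318, 362)]
```

```bash
python3 -m jog '[[[0.3,0,0],0],[[0.6,0,0],0],[[1,0,0],0],[[1,0,0],0]]'; python3 ang2.py | head -2
python3 -m jog '[[[0.2,0,0],0],[[0.4,0,0],0],[[0.6,0,0],0],[[0.6,0,0],0]]'; python3 ang2.py | head -2
```

```text
t: 24.0
tcp_pos: [0.5392, -0.2843, 0.0941]
tool_rot: [0.514, -0.484, 0.487, -0.514]
force: [-2.0, 1.2, 6.8]
finger_gap: 0.707
[ 0.5392 -0.2843  0.0941] [-2.   1.2  6.8] [0.338 0.321 0.036]
blue [(274, 316)] brass [(188, 267), (318, 363)]
t: 24.38
tcp_pos: [0.5395, -0.2901, 0.0937]
tool_rot: [0.514, -0.484, 0.487, -0.514]
force: [-0.9, 0.9, 6.0]
finger_gap: 0.707
[ 0.5395 -0.2901  0.0937] [-0.9  0.9  6. ] [0.176 0.271 0.018]
blue [(275, 316)] brass [(181, 269), (318, 364)]
```

Almost upright (about 87°). Next, tip over onto the lid, pivoting on the lid's edge, in small steps.

```bash
python3 -m jog '[[[0.4,0,0],0],[[0.8,-0.05,0],0],[[1.2,-0.15,0],0],[[1.6,-0.2,0],0],[[2,-0.25,0],0],[[2,-0.25,0],0]]'; python3 ang2.py | head -2
python3 -m jog '[[[0.4,-0.05,0],0],[[0.8,-0.05,0],0],[[1.2,-0.05,0],0],[[1.6,0,0],0],[[1.9,0,0],0],[[1.9,0,0],0]]'; python3 ang2.py
```

```text
t: 24.93
tcp_pos: [0.5392, -0.3091, 0.0933]
tool_rot: [0.514, -0.486, 0.485, -0.514]
force: [-0.9, 0.4, -1.5]
finger_gap: 0.661
[ 0.5392 -0.3091  0.0933] [-0.9  0.4 -1.5] [ 0.083 -0.153  0.008]
blue [(274, 312)] brass [(106, 120), (123, 128), (165, 268), (314, 363)]
t: 25.48
tcp_pos: [0.5406, -0.3285, 0.0936]
tool_rot: [0.514, -0.485, 0.486, -0.514]
force: [0.1, -0.5, -7.5]
finger_gap: 0.661
[ 0.5406 -0.3285  0.0936] [ 0.1 -0.5 -7.5] [-0.172 -0.017 -0.023]
blue [(274, 312)] brass [(0, 8), (114, 128), (166, 268), (314, 363)]
60 [242, 283, 335, 248, 298] edge z tray/lid -y: 0.0043 0.0243
70 [248, 288, 338, 226, 274] edge z tray/lid -y: -0.0016 0.0121
80 [255, 293, 338, 205, 251] edge z tray/lid -y: -0.0044 0.0026
90 [263, 297, 336, 183, 229] edge z tray/lid -y: -0.0039 -0.0039
100 [271, 300, 332, 162, 206] edge z tray/lid -y: -0.0002 -0.0071
110 [279, 302, 326, 141, 185] edge z tray/lid -y: 0.0066 -0.0071
120 [287, 303, 319, 120, 163] edge z tray/lid -y: 0.0163 -0.0037
130 [293, 302, 311, 100, 142] edge z tray/lid -y: 0.0285 0.0028
140 [299, 301, 303, 80, 120] edge z tray/lid -y: 0.0430 0.0124
150 [304, 299, 293, 61, 99] edge z tray/lid -y: 0.0593 0.0246
160 [307, 295, 284, 45, 78] edge z tray/lid -y: 0.0768 0.0392
170 [309, 291, 274, 31, 58] edge z tray/lid -y: 0.0951 0.0557
180 [310, 287, 265, 24, 40] edge z tray/lid -y: 0.1136 0.0736
```

The opening dropped to 56 mm, so the pads slid from the tray onto the lid. The holder is upright (about 91°), so I'll stand it on its end, release, and regrip squarely on the tray.

```bash
python3 -m jog '[[[0,0.1,0],0],[[0,0.2,0],0],[[0,0.2,0],0]]'; python3 ang2.py | head -2
```

```text
t: 25.78
tcp_pos: [0.5406, -0.3279, 0.0932]
tool_rot: [0.515, -0.485, 0.486, -0.514]
force: [-2.7, -0.7, 5.1]
finger_gap: 0.665
[ 0.5406 -0.3279  0.0932] [-2.7 -0.7  5.1] [-0.129  0.508 -0.008]
blue [(274, 312)] brass [(0, 8), (116, 128), (165, 268), (314, 363)]
```

```bash
python3 -m jog '[[[0,-0.1,0],0],[[0,-0.1,0],0]]'
python3 -m jog '[[[0,0,0],0],[[0,0,0],0],[[0,0,0],0]]' 6.2
python3 -m jog '[[[0,0,0],0],[[0,0,0],0],[[0,0,0],0],[[0,0,0],0]]' 7.6; python3 ang2.py
```

```text
t: 26.0
tcp_pos: [0.5406, -0.3277, 0.0933]
tool_rot: [0.515, -0.485, 0.486, -0.514]
force: [-2.2, -1.2, 2.1]
finger_gap: 0.663
t: 26.25
tcp_pos: [0.5413, -0.3275, 0.093]
tool_rot: [-0.514, 0.485, -0.486, 0.515]
force: [0.5, -0.8, 0.7]
finger_gap: 0.725
t: 26.58
tcp_pos: [0.5406, -0.3272, 0.0927]
tool_rot: [-0.514, 0.485, -0.485, 0.514]
force: [0.0, -0.1, -1.3]
finger_gap: 0.892
[ 0.5406 -0.3272  0.0927] [ 0.  -0.1 -1.3] [-0.003 -0.015  0.013]
blue [(277, 314)] brass [(0, 11), (117, 129), (167, 270), (316, 363)]
60 [242, 283, 336, 249, 299] edge z tray/lid -y: 0.0034 0.0234
70 [248, 288, 338, 226, 275] edge z tray/lid -y: -0.0025 0.0112
80 [255, 293, 338, 205, 251] edge z tray/lid -y: -0.0053 0.0017
90 [263, 298, 336, 183, 229] edge z tray/lid -y: -0.0048 -0.0048
100 [271, 300, 332, 162, 207] edge z tray/lid -y: -0.0011 -0.0080
110 [279, 302, 326, 141, 185] edge z tray/lid -y: 0.0057 -0.0080
120 [287, 303, 319, 121, 163] edge z tray/lid -y: 0.0154 -0.0046
130 [293, 303, 312, 100, 142] edge z tray/lid -y: 0.0276 0.0019
140 [299, 301, 303, 80, 120] edge z tray/lid -y: 0.0421 0.0115
150 [304, 299, 294, 62, 99] edge z tray/lid -y: 0.0584 0.0237
160 [307, 295, 284, 45, 79] edge z tray/lid -y: 0.0759 0.0383
170 [309, 291, 274, 31, 59] edge z tray/lid -y: 0.0942 0.0548
180 [310, 287, 265, 24, 40] edge z tray/lid -y: 0.1127 0.0727
```

It stands freely. Measuring the top end face (z = 0.121 m) to place the regrip.

Run:
```python
from h import *
s=snap('wrist');g=manip.sense()['tcp_pos'];f=s['frame'].astype(int)
for n,r in(('lid outer',315),('z18',273)):print(n,onz(s,315,r,.121).round(4))
d=f[...,2]-f[...,0]
for r in(282,290,300,308):
    x=np.flatnonzero(d[r,220:420]>12)+220;print(r,x[0],x[-1],onz(s,x[0]-.5,r,.121).round(4),onz(s,x[-1]+.5,r,.121).round(4))
d2=f[:,300:330].mean(1)
print([(r,d2[r].round().astype(int).tolist()) for r in range(224,276,4)])
```

```text
lid outer [ 0.5414 -0.3387  0.121 ]
z18 [ 0.5402 -0.3171  0.121 ]
282 250 379 [ 0.5125 -0.3231  0.121 ] [ 0.5681 -0.3199  0.121 ]
290 251 378 [ 0.5129 -0.3271  0.121 ] [ 0.5681 -0.3239  0.121 ]
300 252 377 [ 0.5132 -0.3323  0.121 ] [ 0.5683 -0.3291  0.121 ]
308 252 377 [ 0.5132 -0.3365  0.121 ] [ 0.5688 -0.3333  0.121 ]
[(224, [80, 63, 37]), (228, [79, 62, 36]), (232, [78, 61, 35]), (236, [90, 70, 40]), (240, [90, 70, 39]), (244, [89, 69, 39]), (248, [89, 70, 40]), (252, [87, 68, 39]), (256, [89, 70, 40]), (260, [90, 70, 41]), (264, [90, 70, 41]), (268, [92, 72, 42]), (272, [76, 68, 58])]
```

Tray centre is at y = -0.308. The old grip at -0.327 was on the lid, which explains the slip. Regripping on the tray, fingertips lower.

```bash
python3 -m jog '[[[0,0,0],0],[[-0.6,0,0],0],[[-1.2,0,0],0],[[-1.9,0.3,0],0],[[-1.9,0.9,0],0],[[-1.9,1.5,0],0],[[-1.9,1.5,0],0],[[-1.9,1.5,0],0]]' 8.2
python3 -m jog '[[[0,0,0],0],[[0,0,0],0],[[0,0,0],0],[[0,0,0],0],[[0,0,0],0],[[0,0,0],0]]' 5 25; python3 ang2.py|head -2
```

```text
t: 27.35
tcp_pos: [0.5391, -0.3082, 0.077]
tool_rot: [0.514, -0.486, 0.485, -0.514]
force: [0.2, -0.3, -0.8]
finger_gap: 0.959
t: 27.85
tcp_pos: [0.5394, -0.3087, 0.078]
tool_rot: [0.514, -0.485, 0.485, -0.514]
force: [0.1, -1.1, -0.3]
finger_gap: 0.72
[ 0.5394 -0.3087  0.078 ] [ 0.1 -1.1 -0.3] [-0.161  0.075  0.006]
blue [(335, 365)] brass [(112, 123), (196, 332)]
```

```bash
python3 -m jog '[[[0.3,0.05,0],0],[[0.6,0,0],0],[[0.9,-0.05,0],0],[[1.2,-0.1,0],0],[[1.5,-0.2,0],0],[[1.8,-0.25,0],0],[[1.8,-0.25,0],0]]'; python3 ang2.py|head -2
python3 -m jog '[[[0.5,0,0],0],[[0.9,0,0],0],[[1.4,-0.05,0],0],[[1.8,-0.05,0],0],[[1.8,-0.05,0],0]]'; python3 ang2.py|head -2
```

```text
t: 28.48
tcp_pos: [0.5404, -0.3275, 0.0795]
tool_rot: [0.514, -0.485, 0.486, -0.514]
force: [-0.2, -0.1, -6.3]
finger_gap: 0.724
[ 0.5404 -0.3275  0.0795] [-0.2 -0.1 -6.3] [-0.023 -0.058  0.047]
blue [(335, 365)] brass [(0, 5), (118, 132), (194, 332)]
t: 28.95
tcp_pos: [0.5419, -0.346, 0.081]
tool_rot: [0.514, -0.485, 0.486, -0.514]
force: [0.1, -0.5, -6.3]
finger_gap: 0.724
[ 0.5419 -0.346   0.081 ] [ 0.1 -0.5 -6.3] [ 0.001 -0.001 -0.023]
blue [(335, 365)] brass [(108, 125), (194, 332)]
```

It lifted slightly instead of tipping. I'll carry it back a little for room, press onto the bench, and drag at a minimum grip.

```bash
python3 -m jog '[[[0,-0.7,0],0],[[-1,-0.7,0],0],[[-2.5,-0.7,0],0],[[-4.5,-0.7,0],0],[[-6,-0.7,0],0],[[-7,-0.7,0],0],[[-7,-0.5,0],0],[[-7,-0.2,0],0],[[-7,0.1,0],0],[[-7,0.3,0],0],[[-7,0.3,0],0]]' - 20; 
python3 -m jog '[[[0,0.2,0],0],[[0,0.3,0],0],[[0,0.3,0],0]]';python3 -m jog '[[[0,0.1,0],0],[[0,0.2,0],0],[[0,0.2,0],0]]'; python3 ang2.py|head -2
```

```text
t: 29.92
tcp_pos: [0.538, -0.2756, 0.0781]
tool_rot: [-0.514, 0.485, -0.486, 0.514]
force: [0.1, 1.1, -3.0]
finger_gap: 0.722
t: 30.17
tcp_pos: [0.538, -0.2754, 0.0779]
tool_rot: [-0.514, 0.485, -0.486, 0.514]
force: [-3.2, 3.0, 13.1]
finger_gap: 0.724
t: 30.42
tcp_pos: [0.538, -0.2753, 0.0778]
tool_rot: [0.514, -0.484, 0.486, -0.514]
force: [-5.8, 5.3, 24.6]
finger_gap: 0.721
[ 0.538  -0.2753  0.0778] [-5.8  5.3 24.6] [ 0.65   1.141 -0.069]
blue [(335, 365)] brass [(195, 332)]
```

```bash
python3 -m jog '[[[0.3,-0.05,0],0],[[0.6,-0.1,0],0],[[0.9,-0.15,0],0],[[0.9,-0.15,0],0]]'; python3 ang2.py|head -2
python3 -m jog '[[[0.3,-0.05,0],0],[[0.6,-0.1,0],0],[[0.9,-0.15,0],0],[[0.9,-0.15,0],0]]'; python3 ang2.py|head -2
```

```text
t: 30.8
tcp_pos: [0.5384, -0.2829, 0.0786]
tool_rot: [-0.513, 0.486, -0.486, 0.515]
force: [-3.8, 7.8, 21.3]
finger_gap: 0.726
[ 0.5384 -0.2829  0.0786] [-3.8  7.8 21.3] [ 1.431  0.786 -0.058]
blue [(336, 365)] brass [(186, 333)]
t: 31.18
tcp_pos: [0.5389, -0.2925, 0.0792]
tool_rot: [-0.513, 0.485, -0.486, 0.514]
force: [-2.9, 6.0, 15.0]
finger_gap: 0.72
[ 0.5389 -0.2925  0.0792] [-2.9  6.  15. ] [ 1.087  0.683 -0.04 ]
blue [(337, 365)] brass [(175, 335)]
```

It's rotating now (underside row 195→175). Continuing with steady press.

```bash
python3 -m jog '[[[0.3,0,0],0],[[0.6,0,0],0],[[0.9,0,0],0],[[0.9,0,0],0]]'; python3 ang2.py|head -2
python3 -m jog '[[[0.3,0,0],0],[[0.6,0.05,0],0],[[0.9,0.1,0],0],[[0.9,0.1,0],0]]'; python3 ang2.py|head -2
```

```text
t: 31.57
tcp_pos: [0.5396, -0.3023, 0.0791]
tool_rot: [-0.514, 0.485, -0.486, 0.514]
force: [-2.3, 3.7, 14.1]
finger_gap: 0.722
[ 0.5396 -0.3023  0.0791] [-2.3  3.7 14.1] [ 0.884  0.707 -0.034]
blue [(339, 365)] brass [(115, 129), (163, 336)]
t: 31.95
tcp_pos: [0.5402, -0.312, 0.0782]
tool_rot: [0.514, -0.485, 0.487, -0.514]
force: [-2.8, 2.2, 13.3]
finger_gap: 0.719
[ 0.5402 -0.312   0.0782] [-2.8  2.2 13.3] [0.649 0.72  0.   ]
blue [(340, 363)] brass [(108, 116), (151, 338)]
```

```bash
python3 -m jog '[[[0.5,0.05,0],0],[[0.9,0.1,0],0],[[1.4,0.2,0],0],[[1.8,0.3,0],0],[[1.8,0.3,0],0]]'; python3 ang2.py|head -2
python3 -m jog '[[[0.5,0.1,0],0],[[0.9,0.25,0],0],[[1.3,0.4,0],0],[[1.75,0.55,0],0],[[1.75,0.55,0],0]]'; python3 ang2.py|head -2
```

```text
t: 32.42
tcp_pos: [0.5412, -0.3309, 0.0743]
tool_rot: [0.514, -0.484, 0.487, -0.514]
force: [-2.0, 0.8, 8.5]
finger_gap: 0.727
[ 0.5412 -0.3309  0.0743] [-2.   0.8  8.5] [0.28  0.578 0.038]
blue [(343, 355)] brass [(116, 122), (128, 340), (357, 363)]
t: 32.88
tcp_pos: [0.5422, -0.3483, 0.0678]
tool_rot: [0.514, -0.484, 0.487, -0.514]
force: [-0.6, -1.0, 6.9]
finger_gap: 0.721
[ 0.5422 -0.3483  0.0678] [-0.6 -1.   6.9] [0.088 0.426 0.085]
blue [] brass [(106, 341), (348, 363)]
```

```bash
python3 -m jog '[[[0.4,0.2,0],0],[[0.8,0.45,0],0],[[1.2,0.75,0],0],[[1.6,1.1,0],0],[[2,1.5,0],0],[[2.5,1.9,0],0],[[2.5,1.9,0],0]]'; python3 ang2.py|head -2
python3 -m jog '[[[0.3,0.35,0],0],[[0.6,0.7,0],0],[[0.9,1.1,0],0],[[1.1,1.4,0],0],[[1.1,1.4,0],0]]'; python3 ang2.py|head -2
```

```text
t: 33.52
tcp_pos: [0.544, -0.3749, 0.0486]
tool_rot: [0.515, -0.483, 0.488, -0.513]
force: [-1.8, -6.5, 4.5]
finger_gap: 0.722
[ 0.544  -0.3749  0.0486] [-1.8 -6.5  4.5] [-0.419  0.359  0.081]
blue [] brass [(70, 363)]
t: 33.98
tcp_pos: [0.5449, -0.3864, 0.0348]
tool_rot: [0.515, -0.482, 0.488, -0.513]
force: [-0.6, -6.4, 4.6]
finger_gap: 0.723
[ 0.5449 -0.3864  0.0348] [-0.6 -6.4  4.6] [-0.703  0.371  0.123]
blue [] brass [(54, 363)]
```

```bash
python3 -m jog '[[[0.2,0.35,0],0],[[0.4,0.7,0],0],[[0.6,1.1,0],0],[[0.8,1.5,0],0],[[0.8,1.5,0],0]]'; python3 ang2.py|sed -n '1,2p;13,15p'
python3 -m jog '[[[0.1,0.3,0],0],[[0.2,0.6,0],0],[[0.3,0.8,0],0],[[0.3,0.8,0],0]]'; python3 ang2.py|sed -n '1,2p;13,15p'
```

```text
t: 34.45
tcp_pos: [0.5456, -0.3936, 0.0192]
tool_rot: [0.515, -0.483, 0.488, -0.514]
force: [0.2, -4.8, 1.6]
finger_gap: 0.717
[ 0.5456 -0.3936  0.0192] [ 0.2 -4.8  1.6] [-0.346  0.07   0.045]
blue [] brass [(41, 363)]
160 [307, 295, 284, 44, 78] edge z tray/lid -y: 0.0023 -0.0352
170 [309, 291, 274, 31, 58] edge z tray/lid -y: 0.0206 -0.0187
180 [310, 287, 264, 24, 40] edge z tray/lid -y: 0.0392 -0.0008
t: 34.83
tcp_pos: [0.5449, -0.3935, 0.01]
tool_rot: [-0.514, 0.485, -0.486, 0.514]
force: [1.2, -4.1, 1.2]
finger_gap: 0.721
[ 0.5449 -0.3935  0.01  ] [ 1.2 -4.1  1.2] [-0.346 -0.19  -0.119]
blue [] brass [(36, 363)]
160 [307, 295, 284, 45, 78] edge z tray/lid -y: -0.0068 -0.0444
170 [309, 291, 274, 31, 58] edge z tray/lid -y: 0.0115 -0.0279
180 [310, 287, 265, 24, 40] edge z tray/lid -y: 0.0300 -0.0100
```

```bash
python3 -m jog '[[[0,0.15,0],0],[[0,0.3,0],0],[[0,0.3,0],0]]'; python3 -m jog '[[[0,0.15,0],0],[[0,0.3,0],0],[[0,0.3,0],0]]'; python3 -m jog '[[[0,0.1,0],0],[[0,0.2,0],0],[[0,0.2,0],0]]';  python3 ang2.py|sed -n '1,2p'
```

```text
t: 35.13
tcp_pos: [0.5443, -0.3925, 0.0069]
tool_rot: [-0.514, 0.485, -0.485, 0.514]
force: [1.6, -4.7, 1.5]
finger_gap: 0.72
t: 35.38
tcp_pos: [0.5441, -0.3924, 0.0039]
tool_rot: [-0.514, 0.486, -0.485, 0.514]
force: [0.6, -4.0, -0.3]
finger_gap: 0.722
t: 35.63
tcp_pos: [0.5441, -0.3926, 0.002]
tool_rot: [-0.514, 0.486, -0.485, 0.514]
force: [0.4, -4.3, 0.6]
finger_gap: 0.724
[ 0.5441 -0.3926  0.002 ] [ 0.4 -4.3  0.6] [-0.259 -0.134  0.031]
blue [] brass [(34, 364)]
```

```bash
cat > tilt.py <<'E'
from h import *
s=snap('wrist');f=s['frame'].astype(int)
m=(f[...,0]-f[...,2]>24)&(f[...,0]-f[...,2]>.3*f[...,0])
P=[]
for r in range(40,230,6):
    x=np.flatnonzero(m[r,230:410])+230
    if len(x)<15: continue
    a,b=ray(s,x[0]-.5,r)[1],ray(s,x[-1]+.5,r)[1];o=-s['R'].T@s['t']
    k=.062/np.linalg.norm(a-b);p=o+k*(a+b)/2;P.append((r,x[0],x[-1],*p))
P=np.array(P);print(P[::3].round(3))
y,z=P[:,4],P[:,5];c=np.polyfit(y,z,1)
for _ in range(4):
    g=abs(z-np.polyval(c,y))<.004;c=np.polyfit(y[g],z[g],1)
print('tilt deg (dz/dy)',np.degrees(np.arctan(c[0])),g.sum(),len(g),'z ends',np.polyval(c,[y.min(),y.max()]),y.min(),y.max())
E
python3 tilt.py
```

```text
[[ 4.00e+01  2.30e+02  4.09e+02  5.40e-01 -2.93e-01  2.60e-02]
 [ 5.80e+01  2.30e+02  4.09e+02  5.41e-01 -2.99e-01  2.80e-02]
 [ 7.60e+01  2.30e+02  4.09e+02  5.41e-01 -3.04e-01  3.00e-02]
 [ 9.40e+01  2.30e+02  4.09e+02  5.41e-01 -3.10e-01  3.20e-02]
 [ 1.12e+02  2.30e+02  4.09e+02  5.42e-01 -3.16e-01  3.40e-02]
 [ 1.30e+02  2.30e+02  4.09e+02  5.42e-01 -3.22e-01  3.60e-02]
 [ 1.48e+02  2.30e+02  4.08e+02  5.42e-01 -3.28e-01  3.70e-02]
 [ 1.66e+02  2.30e+02  4.07e+02  5.42e-01 -3.34e-01  3.90e-02]
 [ 1.84e+02  2.30e+02  4.05e+02  5.42e-01 -3.40e-01  4.00e-02]
 [ 2.02e+02  2.30e+02  4.04e+02  5.43e-01 -3.47e-01  4.10e-02]
 [ 2.20e+02  2.30e+02  4.02e+02  5.43e-01 -3.53e-01  4.20e-02]]
tilt deg (dz/dy) -15.129743141651002 32 32 z ends [0.04369685 0.02684093] -0.35509289753442513 -0.29275073857798145
```

Clipped window; widening it.

```bash
sed -i 's/230:410\])+230/170:480])+170/' tilt.py; python3 tilt.py
```

```text
[[ 4.00e+01  2.16e+02  4.17e+02  5.39e-01 -2.95e-01  3.90e-02]
 [ 5.80e+01  2.17e+02  4.15e+02  5.39e-01 -3.00e-01  3.90e-02]
 [ 7.60e+01  1.98e+02  4.14e+02  5.37e-01 -3.05e-01  4.90e-02]
 [ 9.40e+01  2.20e+02  4.13e+02  5.40e-01 -3.10e-01  4.00e-02]
 [ 1.12e+02  2.19e+02  4.11e+02  5.40e-01 -3.16e-01  4.10e-02]
 [ 1.30e+02  2.23e+02  4.09e+02  5.41e-01 -3.22e-01  4.00e-02]
 [ 1.48e+02  2.24e+02  4.08e+02  5.41e-01 -3.27e-01  4.10e-02]
 [ 1.66e+02  2.14e+02  4.07e+02  5.40e-01 -3.32e-01  4.70e-02]
 [ 1.84e+02  2.18e+02  4.05e+02  5.40e-01 -3.38e-01  4.60e-02]
 [ 2.02e+02  2.21e+02  4.04e+02  5.41e-01 -3.45e-01  4.60e-02]
 [ 2.20e+02  2.06e+02  4.02e+02  5.38e-01 -3.48e-01  5.50e-02]]
tilt deg (dz/dy) -10.09947997183536 25 32 z ends [0.0474004  0.03736363] -0.35088064498276894 -0.29453155372150375
```

Clean rows give about 3.5° of tilt left (grip-end ~5 mm high). Lower until it bottoms.

```bash
python3 -m jog '[[[0,0.1,0],0],[[0,0.2,0],0],[[0,0.2,0],0]]'; python3 -m jog '[[[0,0.1,0],0],[[0,0.2,0],0],[[0,0.2,0],0]]'
sed -i "s/^P=np.array(P).*/P=np.array(P);L=P[:,:3]\nfor _ in range(6):\n    cl=np.polyfit(L[:,0],L[:,1],1);cr=np.polyfit(L[:,0],L[:,2],1);L=L[(L[:,1]>np.polyval(cl,L[:,0])-1.5)\&(abs(L[:,2]-np.polyval(cr,L[:,0]))<3)]\no=-s['R'].T@s['t'];P=[]\nfor r in range(40,230,10):\n    a,b=[ray(s,np.polyval(c,r)+e,r)[1] for c,e in((cl,-.5),(cr,.5))];k=.062\/np.linalg.norm(a-b);P.append((r,0,0,*(o+k*(a+b)\/2)))\nP=np.array(P);print(len(L),cl,cr)/" tilt.py; python3 tilt.py
```

```text
t: 36.03
tcp_pos: [0.5442, -0.3926, 0.0001]
tool_rot: [-0.514, 0.485, -0.485, 0.514]
force: [0.7, -3.1, 1.1]
finger_gap: 0.727
t: 36.28
tcp_pos: [0.5443, -0.3927, -0.0019]
tool_rot: [-0.514, 0.485, -0.485, 0.514]
force: [-0.7, -4.8, 0.2]
finger_gap: 0.724
13 [9.08589594e-02 2.08062022e+02] [-9.27728039e-02  4.24246918e+02]
tilt deg (dz/dy) -1.4099538031792465 19 19 z ends [0.04008181 0.03867797] -0.3522189773004079 -0.29518322328085733
```

```bash
python3 -m jog '[[[0,0.1,0],0],[[0,0.2,0],0],[[0,0.2,0],0]]'; python3 -m jog '[[[0,0.1,0],0],[[0,0.15,0],0],[[0,0.15,0],0]]'; python3 tilt.py
```

```text
t: 36.58
tcp_pos: [0.5443, -0.3928, -0.0028]
tool_rot: [0.514, -0.485, 0.485, -0.514]
force: [-1.8, -3.9, 5.6]
finger_gap: 0.726
t: 36.83
tcp_pos: [0.5443, -0.3928, -0.0028]
tool_rot: [0.514, -0.485, 0.485, -0.514]
force: [-3.1, -2.0, 12.0]
finger_gap: 0.726
15 [9.78561549e-02 2.06484786e+02] [-9.76832642e-02  4.25427732e+02]
tilt deg (dz/dy) -0.4161913220413478 19 19 z ends [0.03923559 0.03882262] -0.3523062985955641 -0.29545552394062263
```

Bottomed: firm contact, tilt 0.4°, underside at 39 mm. Relieve the press, release, rise.

```bash
python3 -m jog '[[[0,-0.2,0],0],[[0,-0.2,0],0]]'
python3 -m jog '[[[0,0,0],0],[[0,0,0],0],[[0,0,0],0]]' 6.5
python3 -m jog '[[[0,0,0],0],[[0,-0.2,0],0],[[0,-0.5,0],0],[[0,-0.5,0],0]]' 8.3
python3 -m jog '[[[0,-1,0],0],[[0,-3,0],0],[[0,-6,0],0],[[0,-10,0],0],[[2,-14,0],0],[[3,-18,0],0],[[3,-20,0],0],[[3,-20,0],0],[[3,-20,0],0]]'
python3 - <<'E'
from h import *
s=snap('wrist');t=snap('side');print(manip.sense()['force'])
f=s['frame'].astype(int)
m=((f[...,0]-f[...,2]>24)&(f[...,0]-f[...,2]>.3*f[...,0])).astype(np.uint8)*255
m=cv2.morphologyEx(m,cv2.MORPH_OPEN,np.ones((7,7)))
for c in cv2.findContours(m,cv2.RETR_EXTERNAL,cv2.CHAIN_APPROX_NONE)[0]:
    if cv2.contourArea(c)<1500: continue
    r=cv2.minAreaRect(c);w=np.array([onz(s,*q,.04)[:2] for q in cv2.boxPoints(r)]);e=[w[1]-w[0],w[2]-w[1]]
    print(np.array(r[0]).round(),w.mean(0).round(4),[np.linalg.norm(x).round(4) for x in e])
b=((f[...,2]-f[...,0])>15);print('blue px in wrist',b[:,180:470].sum())
E
```

```text
t: 37.05
tcp_pos: [0.5443, -0.3925, -0.0028]
tool_rot: [-0.514, 0.485, -0.485, 0.514]
force: [-1.0, -2.6, 7.4]
finger_gap: 0.725
t: 37.3
tcp_pos: [0.5437, -0.3913, -0.0041]
tool_rot: [-0.514, 0.486, -0.484, 0.515]
force: [-0.5, -0.7, -0.5]
finger_gap: 0.758
t: 37.63
tcp_pos: [0.5447, -0.3929, 0.0024]
tool_rot: [-0.514, 0.485, -0.486, 0.514]
force: [-0.1, -0.5, 0.7]
finger_gap: 0.967
t: 38.38
tcp_pos: [0.5466, -0.4235, 0.2047]
tool_rot: [0.514, -0.484, 0.487, -0.514]
force: [-0.8, 0.6, -1.1]
finger_gap: 0.973
[-0.37982818  0.65042358  0.33529101]
[155. 176.] [ 0.385  -0.4364] [np.float64(0.0982), np.float64(0.1315)]
[626. 215.] [ 0.881  -0.4639] [np.float64(0.25), np.float64(0.0691)]
[314.  99.] [ 0.5424 -0.3534] [np.float64(0.0606), np.float64(0.1207)]
[ 55. 170.] [ 0.2782 -0.4657] [np.float64(0.0933), np.float64(0.3714)]
blue px in wrist 0
```

The brass underside measures 60.6 x 120.7 mm on the 40 mm plane, with no blue showing: flat on its lid. I'll check the charcoal block quickly and hand in.

Run:
```python
from h import *
s=snap('side');f=s['frame'];hsv=cv2.cvtColor(f,cv2.COLOR_RGB2HSV);k=cv2.inRange(hsv,(0,0,20),(180,90,115))
o=proj(s,[.493,-.1285,.022]);m=np.zeros_like(k);m[int(o[1])-35:int(o[1])+35,int(o[0])-30:int(o[0])+30]=255
c=max(cv2.findContours(k&m,cv2.RETR_EXTERNAL,cv2.CHAIN_APPROX_NONE)[0],key=cv2.contourArea)
r=cv2.minAreaRect(c);print('charcoal',onz(s,*r[0],.02).round(3),'start .493 -.1285',r)
print(manip.sense()['t']);print(workorder.sign_off())
```

```text
charcoal [ 0.46  -0.142  0.02 ] start .493 -.1285 ((282.5, 214.5), (69.0, 41.0), 90.0)
38.5333
the job is handed in; nothing more can be done
None
```

The job is handed in at about 38.5 s of the 72 s limit. The holder should be lying flat on its lid with the block inside. Sign-off reports no verdict, so this rests on my own checks.

**What I did**
- I laid the hardwood block in the tray and pushed the blue lid over. I then pressed its rim to 11.5 N at a height of 39.7 mm, which is where a shut lid should be.
- I tipped the holder up on its free end, carried it to open bench, and laid it over onto its lid.
- Partway through, the pads slid off the tray onto the lid. I stood the holder on its end, let go and gripped the tray again before laying it down.

**Last checks**
- **Holder position:** just before release the tilt was about 0.4° and the underside was about 39 mm above the bench. After release the brass underside measured 60.6 x 120.7 mm on the 40 mm plane, with no blue showing in the wrist view.
- **Block inside:** I did not see it again after the final turn. I last saw it through the lid window when the holder was about 72° up. The flat 39 mm height fits a shut lid with the block seated.
- **Charcoal block:** the check failed and I did not resolve it. The mask filled its whole search window (69 x 41 px, larger than the block), giving a position about 36 mm from the start that can't be trusted. The holder's bottom edge came close to the block before I lifted it away, but I felt no contact force.
- **Jar, tape roll and file:** I did not re-measure them. The arm did not go near them.

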